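# Sort mirror blanks by feel on the keyhole rubbing plate

## Robot

A 7-joint arm with a two-finger parallel gripper is mounted at the origin on the work surface. World frame = base frame: x ahead of the robot, y to its left, z up, the work surface at z = 0. Lengths are in m, angles in rad, forces in N, time in s.
With the tool pointing down it reaches from about 0.4 to 0.9 m from the base axis. Payload 5.5 kg.
Tool frame: the origin (TCP) lies midway between the tips of the shut fingers; the grasp point (between the pads) lies 19 mm behind it; z points along the fingers, y is the line along which they close (so a half turn about z gives the same grasp; the last joint's range is limited). The gripper opens to 85 mm and grips with 20 to 120 N. Pads are 22 mm wide; open, the fingers measure 114 mm over their backs; the gripper's body (76 mm by 85 mm) begins 54 mm behind the grasp point. The pads swing forward as they close: fully open they stand 13 mm farther back than shut.
Start: joints at [-0.962, 0.501, -0.427, 1.55, 0.221, 1.138, -0.21], TCP at [0.22, 0.612, 0.231] pointing down, gripper open.
Joint ranges: [-2.88, 2.88], [-0.31, 2.03], [-1.54, 1.56], [0.2, 2.42], [-1.41, 4.55], [0.19, 2.02], [-2.57, 2.57]. Speed limits (rad/s): [2.57, 2.57, 3.14, 3.14, 3.14, 3.14, 3.14].

## Interface

Orientations are given as a unit quaternion [x, y, z, w].
In Python, from station import r gives the robot as it stands.
- The arm moves only by the shell command python3 shift.py 'ROWS'. ROWS is a JSON list of rows, 1 to 8 of them, each of 5 numbers: dx, dy, dz in m, then a turn about the tool's z in rad, then the opening from 0.0 (shut) to 1.0 (fully open); each row shifts and turns the commanded pose from where the row before left it, along the tool's axes as they then stand; what a row does not reach is not made up. A row lasts 1/8 s, in which the tool goes at most 0.0625 m and 0.188 rad, less where a joint would pass 70% of its speed; a pose out of reach is approached as far as the arm can. The fingers move at their own pace and stop on an object; the grip force is fixed at half the most. Time passes only in rows, so rows that do not move let the fingers close. It prints the time, the measured TCP pose, the force, the opening and the grip force at its end.
- r.sense(): the state, without advancing time (a new reading comes with each control period).
- r.read_camera(name): name is "side" or "top" or "wrist"; returns (picture, depth): 384x512x3 uint8, blue, green, red; 384x512 float32, m along the optical axis (not along the pixel's ray), 0 where there is no reading.
- r.get_calibration(name): a dict with "camera_matrix" (3x3 intrinsics, pixels), "R" (3x3) and "t" (3): a world point X has camera coordinates R X + t. Camera axes: x right, y down, z forward; pixel columns grow to the right and rows downward; lengths in m; the calibration is good to about 2 mm. The wrist camera is an equidistant fisheye: a pixel r from the principal point sees the ray r / f radians off the axis. A picture is of the moment at which its call begins: read the wrist's pose just before it. get_calibration takes no time and is no camera call; for the wrist camera it gives the pose at the moment of the call.
- r.job_done(): hands the job in; it is judged then, once.
The state is a dict: "time": time; "joint_pos": joint angles; "qvel": joint speeds; "effort": joint torques, N m; "ee_pos": TCP position; "tcp_rot": TCP orientation; "wrist_force": force on the tool from outside, world axes, zero at the start; "moment": the same for the moment, N m; "finger_gap": opening from 0.0 (shut) to 1.0 (fully open); "finger_force": force on a finger pad.
Only numpy, scipy, OpenCV 4.12 (cv2) and the standard library are available. Lean on these libraries where they do the work, as an engineer would, in place of code of your own. Each camera call takes 0.05 s, during which the arm holds its last target. There are 200 camera calls.

## Task

Lock the rubbing plate to the bench: lower the large end of its keyhole over the stud head and slide the plate until the stud is at the far end of the narrow slot. Then find out which mirror blanks are still rough and which are polished by sliding each across the aluminium to feel its drag, and stand the rough ones knob up inside the red tray and the polished ones knob up inside the black tray, flat on the tray floor. Leave the plate locked and do not disturb the vase, the caddy, the slate slip or the burnisher.

Things in the scene. Friction and masses are not known exactly. Their poses are not given: they have to be found in the camera images.
- plate: Loose rubbing plate, 260 (x) by 120 (y) by 8 mm, 0.7 kg: bare aluminium from x = -130 to +66 mm, then brass to +130. Origin: centre of the underside, z up. Keyhole through the brass: a 28 mm square opening centred at x = +80, y = 0, running on towards +x as a slot 12 mm wide that ends at x = +118. A wooden handle bar stands on it. Starts flat on the bench, away from the stud.
- plate_handle (a point): Top centre of the plate's handle bar: 70 mm long along the plate's x, 18 mm wide, 42 mm tall above the plate's top; this point is at plate (20, 0, 50) mm, close to the plate's centre of mass. Axes as the plate's.
- plate_hole (a point): Centre of the keyhole's large square opening at the underside: plate (80, 0, 0) mm.
- plate_lock (a point): Where the stud's axis stands in the narrow slot when the plate is locked: plate (112, 0, 0) mm, 32 mm from the large opening. The end of the slot lets the stud go 2 mm farther.
- plate_rub (a point): Centre of the free rubbing area, on the aluminium's top face: plate (-75, 0, 8) mm; the area is 110 mm along x by 120 mm along y.
- stud (a point): Foot of the fixed steel stud, at bench height: neck 8 mm across, 11 mm tall, then a flat head 20 mm across, 6 mm thick (top 17 mm above the bench). The head passes the plate's large opening, not its slot. Bench space is kept free for the plate reaching from the stud towards the robot (plate x along world x).
- red_tray: Fixed shallow red lacquered tray for the rough blanks, 280 mm (its x) by 120 mm (its y), 20 mm high, walls and floor 5 mm. Origin: centre of its underside. Holds three blanks in a row along x, for example 85 mm apart.
- black_tray: Fixed shallow black lacquered tray for the polished blanks, of the same size: 280 mm (its x) by 120 mm (its y), 20 mm high, walls and floor 5 mm. Origin: centre of its underside.
- blank_a: Brass mirror blank: disc 72 mm across, 14 mm thick, on it a wooden knob 26 mm across, 36 mm tall; 0.4 to 0.6 kg. Origin: centre of the underside. The hidden underside is rough or polished. On the aluminium a rough one drags with 0.7 to 0.9 of the load on it (3 to 5 N by its own weight, more if pressed), a polished one under 0.1; on pine or lacquer all drag much alike.
- blank_b: Another mirror blank, like blank_a in every visible way; rough or polished underneath, only its drag on the aluminium tells. Only four or five of the six blanks are present in a run (absent: None).
- blank_c: Another mirror blank, like blank_a in every visible way; rough or polished underneath, only its drag on the aluminium tells. Only four or five of the six blanks are present in a run (absent: None).
- blank_d: Another mirror blank, like blank_a in every visible way; rough or polished underneath, only its drag on the aluminium tells. Only four or five of the six blanks are present in a run (absent: None).
- blank_e: Another mirror blank, like blank_a in every visible way; rough or polished underneath, only its drag on the aluminium tells. Only four or five of the six blanks are present in a run (absent: None).
- blank_f: Another mirror blank, like blank_a in every visible way; rough or polished underneath, only its drag on the aluminium tells. Only four or five of the six blanks are present in a run (absent: None).
- vase: Bystander: slim red lacquered vase, 170 mm tall, 68 mm across. Origin: centre of its foot.
- caddy: Bystander: moss-green lacquered tea caddy, 75 mm across, 94 mm tall. Origin: centre of its foot.
- slate_slip: Bystander: grey slate sharpening slip lying flat, 45 by 130 (its y) by 14 mm. Origin: centre of its underside.
- burnisher: Bystander: brass burnisher with a wooden handle lying along its own y, 176 mm long, 16 mm thick. Origin: under its middle.

How it is judged:
By the outcome, as a careful person would: the job done as asked, in the order asked, and still so for the second after the job is handed in, with the robot touching nothing.
Of blank_a, blank_b, blank_c, blank_d, blank_e, blank_f only 4 to 5 are there at a start; the rules pass over those that are not, and their reading is None.
At some moment in a run one of blank_a, blank_b, blank_c, blank_d, blank_e, blank_f may be knocked a few centimetres aside while the robot is not near it.
It also fails if it takes over 210 s, if anything falls off the work surface, if the arm or the gripper's body presses on something with over 40 N, if the wrist force passes 120 N, or if a joint passes its speed limit or range.

## Working session

There is one attempt and no reset: what is moved stays moved. The work goes in short steps, Python scripts to look and compute and a shell command to move; the robot and the scene stay as the last step left them, time stands still between calls to the robot, and variables do not carry over. Pictures are saved under pics/ and viewed, at most 14 in all, crops included, and the job is handed in when it is done.

```bash
ls; mkdir -p pics
python3 - <<'E'
from station import r
import cv2,numpy as np
print({k:np.round(v,3).tolist() for k,v in r.sense().items()})
for n in("top","side"):
    p,d=r.read_camera(n); cv2.imwrite(f"pics/{n}0.png",p); np.save(f"pics/{n}0.npy",d)
    c=r.get_calibration(n); print(n,{k:np.round(v,4).tolist() for k,v in c.items()})
E
```

```text
pics
shift.py
station.py
{'time': 0.0, 'joint_pos': [-0.962, 0.502, -0.427, 1.551, 0.221, 1.138, -0.21], 'qvel': [0.0, -0.002, -0.001, -0.001, 0.0, -0.001, 0.0], 'effort': [-0.001, -56.95, -5.817, -28.095, 0.01, 0.012, -0.0], 'ee_pos': [0.22, 0.611, 0.23], 'tcp_rot': [0.172, 0.985, -0.001, -0.0], 'wrist_force': [-0.403, -0.101, -0.231], 'moment': [-0.033, -0.028, -0.021], 'finger_force': 0.0, 'finger_gap': 0.999}
top {'camera_matrix': [[470.9725, 0.0, 250.5103], [0.0, 470.9725, 195.4221], [0.0, 0.0, 1.0]], 'R': [[-0.0314, -0.9995, -0.0049], [-0.9764, 0.0318, -0.2137], [0.2138, -0.002, -0.9769]], 't': [0.026, 0.5999, 0.9889]}
side {'camera_matrix': [[388.1456, 0.0, 257.7523], [0.0, 388.1456, 189.4448], [0.0, 0.0, 1.0]], 'R': [[-0.9935, -0.1136, -0.0055], [-0.0784, 0.7186, -0.691], [0.0824, -0.6861, -0.7229]], 't': [0.5817, 0.1031, 0.9314]}
```
View pics/top0.png

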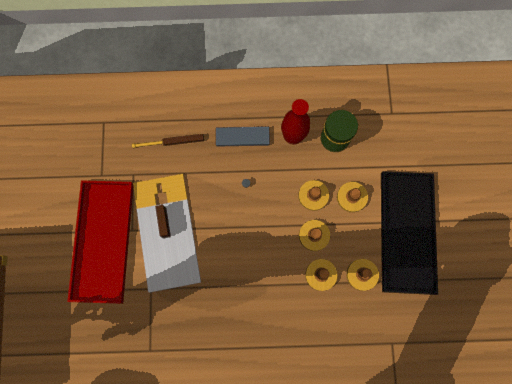

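View pics/side0.png

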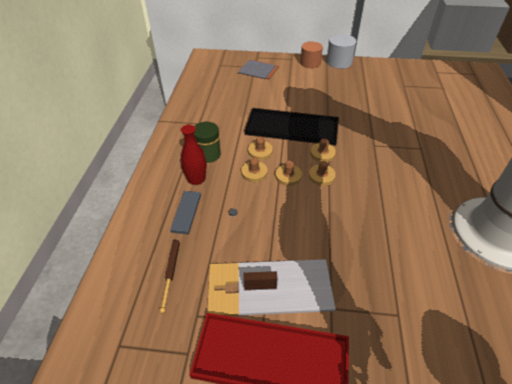

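Top view: plate at about (167,232) with its brass and keyhole at the top (+x). The stud is at (247,182). Five blanks are at (314,194), (353,196), (315,235), (322,275) and (363,275). Red tray is on the left, black on the right; the bystanders are all at the far side.

Create h.py:
```python
import numpy as np, cv2
from station import r
def xyz(d,c):
    K=c["camera_matrix"];v,u=np.mgrid[:d.shape[0],:d.shape[1]]
    p=np.dstack([(u-K[0][2])/K[0][0]*d,(v-K[1][2])/K[1][1]*d,d])
    return (p-np.array(c["t"]))@np.array(c["R"])
def ray(uv,z,c):
    K=np.array(c["camera_matrix"]);R=np.array(c["R"]);t=np.array(c["t"])
    uv=np.atleast_2d(uv).astype(float)
    w=np.c_[uv,np.ones(len(uv))]@np.linalg.inv(K).T@R; o=-R.T@t
    return o+w*((z-o[2])/w[:,2])[:,None]
def comps(m,amin=20):
    n,l,s,c=cv2.connectedComponentsWithStats(m.astype(np.uint8))
    return [(l==i) for i in range(1,n) if s[i,4]>=amin]
def blanks(n="top",pd=None):
    p,d=pd or r.read_camera(n);c=r.get_calibration(n)
    h=cv2.cvtColor(p,cv2.COLOR_BGR2HSV);out=[]
    X=xyz(d,c)
    m=(h[...,0]>17)&(h[...,0]<32)&(h[...,1]>170)&(h[...,2]>90)
    m=cv2.morphologyEx(m.astype(np.uint8),cv2.MORPH_CLOSE,np.ones((3,3)))
    for q in comps(m,150):
        k=cv2.findContours(q.astype(np.uint8),0,1)[0][0]
        (u,v),rad=cv2.minEnclosingCircle(k)
        out.append((*ray([u,v],.010,c)[0].round(4)[:2],round(rad,1),int(q.sum()),int(u),int(v)))
    return out
def cmd(dx,dy,dz=0):
    "world displacement -> tool axes"
    from scipy.spatial.transform import Rotation as Ro
    return Ro.from_quat(r.sense()["tcp_rot"]).inv().apply([dx,dy,dz]).round(4)
def st():
    s=r.sense();print(round(s["time"],2),np.round(s["ee_pos"],4),np.round(s["wrist_force"],2),round(s["finger_gap"],3))
```

Run:
```python
from h import *
p=cv2.imread("pics/top0.png");d=np.load("pics/top0.npy");c=r.get_calibration("top");X=xyz(d,c)
print("bench z",np.median(X[300:330,220:250,2]), X[300:330,220:250,2].std())
for b in blanks(pd=(p,d)):print(b)
h=cv2.cvtColor(p,cv2.COLOR_BGR2HSV)
for q in comps(X[...,2]>.025,8):
    v,u=np.nonzero(q);print("tall",int(u.mean()),int(v.mean()),q.sum(),np.percentile(X[q],[0,50,95,100],axis=0).round(3).tolist())
def rect(m,z,name):
    q=max(comps(m),key=lambda a:a.sum());k=max(cv2.findContours(q.astype(np.uint8),0,1)[0],key=len)[:,0]
    W=ray(k,z,c)[:,:2];(x,y),s,a=cv2.minAreaRect((W*1000).astype(np.float32));print(name,np.round([x,y,*s,a],1))
rect((h[...,0]<6)&(h[...,1]>200)&(np.indices(d.shape)[1]<140),.02,"red")
rect((p.max(2)<45)&(np.indices(d.shape)[1]>375)&(np.indices(d.shape)[0]>160)&(np.indices(d.shape)[0]<300),.02,"black")
pl=(np.abs(X[...,2]-.008)<.006)&(np.abs(X[...,0]-.5)<.3)
bx=p[165:300,130:210]
al=(h[...,1]<60)&(h[...,2]>80)&(np.indices(d.shape)[1]<210)&(np.indices(d.shape)[0]>170)&(np.indices(d.shape)[0]<300)
rect(al,.008,"alu")
br=(h[...,0]>17)&(h[...,0]<32)&(h[...,1]>170)&(h[...,2]>130)&(np.indices(d.shape)[1]<200)&(np.indices(d.shape)[0]>170)
rect(br,.008,"brass")
rect(cv2.morphologyEx((al|br).astype(np.uint8),3,np.ones((9,9)))>0,.008,"plate")
print(p[182,240:256].tolist())
st_=np.zeros(d.shape,bool);st_[174:192,238:258]=(h[174:192,238:258,1]<120)
for q in comps(st_,5):
    v,u=np.nonzero(q);print("stud",u.mean(),v.mean(),len(u),ray([u.mean(),v.mean()],.015,c),X[q].mean(0))
```

```text
bench z -0.00026030140693209403 0.06312695487713181
(np.float64(0.6313), np.float64(0.2215), 28.7, 1164, 159, 190)
(np.float64(0.609), np.float64(-0.1415), 15.5, 580, 313, 194)
(np.float64(0.6015), np.float64(-0.2327), 15.9, 593, 352, 196)
(np.float64(0.5148), np.float64(-0.1379), 15.7, 602, 314, 234)
(np.float64(0.424), np.float64(-0.1483), 16.4, 650, 321, 274)
(np.float64(0.4204), np.float64(-0.2417), 16.5, 639, 362, 274)
tall 296 121 939 [[0.375, -0.134, 0.025], [0.752, -0.098, 0.107], [0.776, -0.074, 0.171], [0.789, 0.009, 1.094]]
tall 339 128 1085 [[0.375, -0.238, 0.025], [0.742, -0.198, 0.092], [0.778, -0.169, 0.096], [0.787, 0.009, 1.094]]
tall 314 192 119 [[0.375, -0.152, 0.025], [0.607, -0.14, 0.048], [0.618, -0.129, 0.052], [0.62, 0.009, 1.094]]
tall 354 194 123 [[0.375, -0.242, 0.026], [0.6, -0.23, 0.047], [0.611, -0.22, 0.052], [0.615, 0.009, 1.094]]
tall 161 220 313 [[0.375, 0.009, 0.025], [0.552, 0.208, 0.049], [0.586, 0.219, 0.052], [0.589, 0.224, 1.094]]
tall 315 233 117 [[0.502, -0.149, 0.027], [0.513, -0.136, 0.048], [0.523, -0.126, 0.052], [0.525, -0.125, 0.054]]
t
[... 168 characters left out ...]
8], [0.434, -0.136, 0.053], [0.436, 0.009, 1.094]]
tall 364 273 130 [[0.375, -0.253, 0.026], [0.421, -0.238, 0.048], [0.431, -0.229, 0.052], [0.433, 0.009, 1.094]]
red [517.6 352.6 125.  279.1  86.4]
black [ 515.4 -352.1  124.6  279.8   85.5]
alu [502.9 201.  196.5 121.2   9.2]
brass [632.1 222.2  63.2 120.6   9.3]
plate [534.6 206.1 260.8 121.2   9.2]
[[63, 109, 159], [67, 102, 138], [78, 81, 84], [82, 80, 76], [80, 82, 80], [83, 80, 76], [78, 78, 76], [77, 80, 76], [78, 80, 76], [78, 78, 74], [46, 67, 88], [35, 65, 94], [39, 67, 95], [42, 68, 96], [30, 63, 92], [37, 68, 98]]
stud 245.6290322580645 182.69354838709677 62 [[0.64243749 0.01728751 0.015     ]] [0.64246267 0.01728476 0.01494056]
```

Run:
```python
import cv2
p=cv2.imread("pics/top0.png");a=cv2.resize(p[160:300,120:260],None,fx=4,fy=4,interpolation=2);cv2.imwrite("pics/crop1.png",a)
```

```text
(no output)
```

View pics/crop1.png

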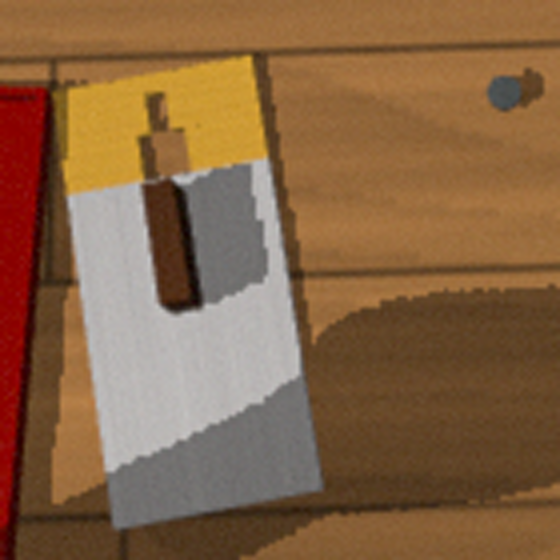

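The crop shows the plate with the keyhole centreline rotated about 9°, the stud head at crop (505,92), i.e. full-frame (246,183), and a clear path between them. Plate centre is (0.535, 0.206), yaw 0.161. I'll turn first, then travel.

```bash
cat >> h.py <<'E'
def go(x,y,z,yaw):
    "turn about tool z, then shift in tool axes after that turn; yaw = world heading of tool x"
    from scipy.spatial.transform import Rotation as Ro
    s=r.sense();M=Ro.from_quat(s["tcp_rot"]).as_matrix()
    now=np.arctan2(M[1,0],M[0,0]);dt=(yaw-now+np.pi)%(2*np.pi)-np.pi
    T=Ro.from_matrix(M)*Ro.from_euler("z",-dt)
    print("turn",round(-dt,4),"shift",T.inv().apply(np.array([x,y,z])-s["ee_pos"]).round(4),"tilt",np.round(M[:2,2],4))
E
python3 shift.py '[[0,0,0,-0.169,0.6],[0,0,0,-0.169,0.6],[0,0,0,-0.168,0.6],[0,0,0,0,0.6]]'
python3 -c "
from h import *
go(.5543,.2093,.12,np.pi+.1606)
# side-view stud
p=cv2.imread('pics/side0.png');d=np.load('pics/side0.npy');c=r.get_calibration('side');h=cv2.cvtColor(p,40)
m=np.zeros(d.shape,bool);m[200:222,222:245]=h[200:222,222:245,2]<85
for q in comps(m,5):
    v,u=np.nonzero(q);print(u.mean(),v.mean(),len(u),ray([u.mean(),v.mean()],.014,c),np.median(xyz(d,c)[q],0),p[q].mean(0))
"
```

```text
time: 0.6
ee_pos: [0.2203, 0.6111, 0.2307]
tcp_rot: [-0.079, 0.997, -0.0, -0.0]
wrist_force: [0.2, 0.3, 0.5]
finger_gap: 0.598
finger_force: 0.0
turn -0.002 shift [-0.2656 -0.45    0.1108] tilt [-0.0008 -0.0009]
232.78947368421052 212.52631578947367 19 [[0.64534011 0.01986089 0.014     ]] [0.64354429 0.02370488 0.01717113] [77.05263158 76.36842105 76.89473684]
```

```bash
python3 shift.py '[[-0.0332,-0.05,0,0,0.6],[-0.0332,-0.05,0,0,0.6],[-0.0332,-0.05,0,0,0.6],[-0.0332,-0.05,0,0,0.6],[-0.0332,-0.05,0,0,0.6],[-0.0332,-0.05,0,0,0.6],[-0.0332,-0.05,0,0,0.6],[-0.0332,-0.05,0,0,0.6]]'
python3 shift.py '[[0,-0.05,0.03,0,0.6],[0,0,0.04,0,0.6],[0,0,0.04,0,0.6],[0,0,0,0,0.6],[0,0,0,0,0.6]]'
python3 - <<'E'
from h import *
go(.5543,.2093,.017,np.pi+.1606)
cc=r.get_calibration("wrist");p,d=r.read_camera("wrist");cv2.imwrite("pics/w1.png",p);print({k:np.round(v,4).tolist() for k,v in cc.items()})
E
```

```text
time: 1.6
ee_pos: [0.5474, 0.2575, 0.2314]
tcp_rot: [-0.078, 0.997, 0.0, 0.0]
wrist_force: [0.6, -0.0, 1.1]
finger_gap: 0.6
finger_force: 0.0
time: 2.22
ee_pos: [0.5549, 0.2104, 0.1225]
tcp_rot: [-0.079, 0.997, 0.0, 0.001]
wrist_force: [0.6, 0.4, 0.3]
finger_gap: 0.599
finger_force: 0.0
turn -0.0015 shift [ 0.0009 -0.001   0.1055] tilt [0.0012 0.0007]
{'camera_matrix': [[297.3186, 0.0, 258.8299], [0.0, 297.3186, 191.964], [0.0, 0.0, 1.0]], 'R': [[-0.1577, 0.9875, -0.0005], [0.9386, 0.15, 0.3106], [0.3068, 0.0485, -0.9505]], 't': [-0.12, -0.5592, 0.0959]}
```

View pics/w1.png

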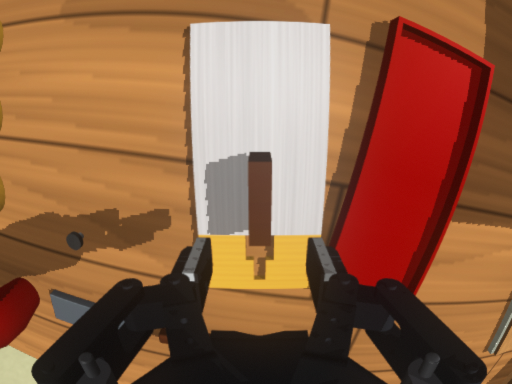

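The handle (260,195) is centred between the fingers and parallel to the pads, and the stud shows at (75,240). Next I descend and grip.

```bash
python3 shift.py '[[0.001,-0.001,0.04,0,0.6],[0,0,0.04,0,0.6],[0,0,0.0255,0,0.6],[0,0,0,0,0.4],[0,0,0,0,0],[0,0,0,0,0],[0,0,0,0,0],[0,0,0,0,0]]'
python3 shift.py '[[0,0,-0.02,0,0],[0,0,-0.02,0,0],[0,0,-0.02,0,0],[0,0,0,0,0],[0,0,0,0,0]]'
```

```text
time: 3.28
ee_pos: [0.5551, 0.2096, 0.018]
tcp_rot: [-0.08, 0.997, 0.001, 0.002]
wrist_force: [-1.3, 0.4, 6.8]
finger_gap: 0.204
finger_force: 60.4
time: 3.9
ee_pos: [0.5532, 0.2082, 0.0757]
tcp_rot: [-0.08, 0.997, -0.0, -0.0]
wrist_force: [0.1, 0.7, -7.7]
finger_gap: 0.198
finger_force: 59.6
```

```bash
python3 shift.py '[[0,0,0,0.0805,0],[0,0,0,0.0805,0],[0,0,0,0,0],[0,0,0,0,0]]'
python3 - <<'E'
from h import *
go(.583,.018,.076,np.pi)
E
```

```text
time: 4.4
ee_pos: [0.5529, 0.2084, 0.0751]
tcp_rot: [-0.0, 1.0, -0.0, -0.001]
wrist_force: [0.2, -0.6, -7.1]
finger_gap: 0.197
finger_force: 59.4
turn 0.0009 shift [-0.0301 -0.1904 -0.0008] tilt [-0.0012 -0.0004]
```

```bash
python3 shift.py '[[-0.006,-0.038,0,0,0],[-0.006,-0.038,0,0,0],[-0.006,-0.038,0,0,0],[-0.006,-0.038,0,0,0],[-0.006,-0.0384,0,0,0],[0,0,0,0,0],[0,0,0,0,0],[0,0,0,0,0]]'
python3 - <<'E'
from h import *
s=r.sense();print(s["ee_pos"],s["tcp_rot"])
p,d=r.read_camera("top");cv2.imwrite("pics/top2.png",p);np.save("pics/top2.npy",d);c=r.get_calibration("top")
h=cv2.cvtColor(p,40);X=xyz(d,c)
br=(h[...,0]>17)&(h[...,0]<32)&(h[...,1]>150)&(h[...,2]>90);br[:,290:]=0
q=max(comps(br,100),key=lambda a:a.sum());print("brass z",np.percentile(X[q][:,2],[10,50,90]))
z=np.median(X[q][:,2]);k=max(cv2.findContours(q.astype(np.uint8),0,1)[0],key=len)[:,0]
print(z,cv2.minAreaRect((ray(k,z,c)[:,:2]*1000).astype(np.float32)))
v,u=np.nonzero(q);print(u.min(),u.max(),v.min(),v.max())
cv2.imwrite("pics/c2.png",cv2.resize(p[130:250,190:310],None,fx=5,fy=5,interpolation=2))
E
```

```text
time: 5.4
ee_pos: [0.583, 0.0199, 0.0757]
tcp_rot: [-0.001, 1.0, 0.001, -0.0]
wrist_force: [-0.3, -0.3, -6.6]
finger_gap: 0.203
finger_force: 60.3
[0.58304458 0.01988425 0.07573059] [-9.01698458e-04  9.99999446e-01  5.26371285e-04 -1.31161449e-04]
brass z [0.00630077 0.00972944 0.0125632 ]
0.00972943866564233 ((748.51806640625, 254.03045654296875), (10.644168853759766, 75.36055755615234), 4.120485305786133)
131 162 141 147
```

View pics/c2.png

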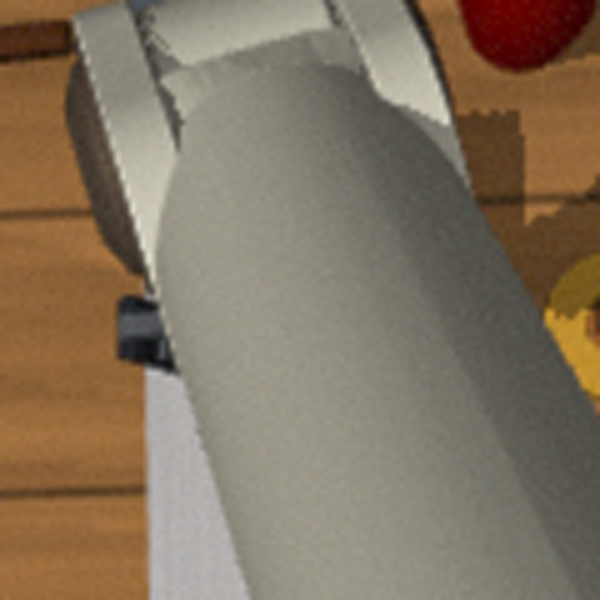

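The arm hides the plate from the top camera, so I'll use the wrist and side views together.

Run:
```python
from h import *
p,d=r.read_camera("wrist");cv2.imwrite("pics/w3.png",p);np.save("pics/w3.npy",d)
s,ds=r.read_camera("side");cv2.imwrite("pics/s3.png",s);np.save("pics/s3.npy",ds)
a=cv2.resize(p[200:384,160:360],(400,368),interpolation=2);b=cv2.resize(s[150:275,190:330],(400,368),interpolation=2)
cv2.imwrite("pics/c3.png",np.hstack([a,b]))
```

```text
(no output)
```

View pics/c3.png

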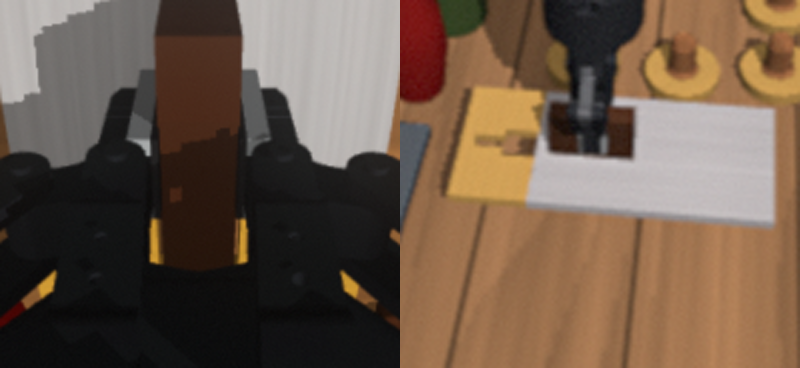

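Run:
```python
from h import *
c=r.get_calibration("side");I=np.indices((384,512))
def plate(f,box,z=None):
    p=cv2.imread(f"pics/{f}.png");d=np.load(f"pics/{f}.npy");X=xyz(d,c);h=cv2.cvtColor(p,40)
    al=(h[...,1]<50)&(h[...,2]>125);br=(h[...,0]>17)&(h[...,0]<32)&(h[...,1]>150)&(h[...,2]>120)
    m=(al|br);b=np.zeros_like(m);b[box[0]:box[1],box[2]:box[3]]=1;m&=b
    m=cv2.morphologyEx(m.astype(np.uint8),3,np.ones((3,3)))
    q=max(comps(m),key=lambda a:a.sum());zz=np.median(X[q&al][:,2]);P=X[q&al];A=np.linalg.lstsq(np.c_[P[:,:2],np.ones(len(P))],P[:,2],rcond=None)[0]
    k=cv2.convexHull(max(cv2.findContours(q.astype(np.uint8),0,1)[0],key=len))[:,0]
    print(f,"z",zz.round(4),"tilt",A.round(3),cv2.minAreaRect((ray(k,z or zz,c)[:,:2]*1000).astype(np.float32)))
plate("side0",(250,320,200,340),.008);plate("s3",(175,232,200,330))
p=cv2.imread("pics/side0.png");g=p[204:220,222:244]
print(g.max(2))
```

```text
side0 z 0.0083 tilt [-0.057  0.537 -0.078] ((526.4132080078125, 206.59255981445312), (175.6395263671875, 124.79832458496094), 9.244640350341797)
s3 z 0.0663 tilt [-0.131  0.655  0.115] ((554.25341796875, 4.0026397705078125), (250.08624267578125, 161.1467742919922), 0.34508654475212097)
[[125 118 149 166 166 167 168 166 170 169 171 166 159 160 161 162 158 155
  159 160 165 163]
 [117 123 154 166 168 168 168 166 169 169 168 165 161 161 162 159 158 158
  161 163 165 163]
 [111 127 161 167 168 168 166 167 170 171 171 164 161 163 162 162 159 159
  159 161 163 160]
 [111 136 161 166 166 169 169 169 165 163 163 157 158 162 162 163 158 159
  160 162 163 160]
 [119 145 163 167 167 168 170 160 133 116 123 128 133 147 157 160 159 159
  161 163 162 163]
 [120 154 167 166 168 171 158 131  98  87  85  89  92 103 129 150 160 158
  160 164 163 159]
 [126 156 167 167 167 159 129 102  84  86  84  86  83  84  97 140 157 159
  161 161 161 158]
 [133 160 168 167 165 143 112  90  83  87  85  86  84  84  87 128 152 161
  161 163 161 161]
 [142 161 166 167 169 159 124  92  84  88  88  88  89  85  83 119 151 162
  163 165 161 158]
 [150 166 168 167 170 166 129  88  75  84  86  86  86  81  81 123 152 162
  162 162 161 158]
 [157 168 166 167 169 165 136  96  66  66  75  78  76  80 105 142 159 164
  163 162 159 158]
 [160 168 168 168 170 173 163 136 107  95  82  86  89 116 142 155 162 159
  163 163 162 157]
 [161 165 167 170 169 171 171 168 163 155 131 129 140 151 161 160 161 161
  162 162 157 158]
 [165 168 166 167 169 170 172 173 172 168 157 157 160 162 160 159 160 161
  164 161 158 153]
 [168 166 169 167 167 169 171 171 167 161 161 161 164 160 160 159 162 164
  161 161 155 148]
 [163 167 167 169 171 170 171 169 168 161 161 162 162 161 159 163 160 162
  162 160 152 147]]
```

Run:
```python
from h import *
c=r.get_calibration("side")
print("side stud",ray([[232.8,210.8],[232.8,211.3]],.017,c).round(4).tolist())
ct=r.get_calibration("top");p=cv2.imread("pics/top0.png");print(p[176:190,238:254].max(2));print(p[176:190,238:254,2].astype(int)-p[176:190,238:254,0])
print(ray([[246,182.5],[245.5,182.5]],.017,ct).round(4).tolist())
p=cv2.imread("pics/s3.png");h=cv2.cvtColor(p,40)
al=(h[...,1]<50)&(h[...,2]>125);br=(h[...,0]>17)&(h[...,0]<32)&(h[...,1]>150)&(h[...,2]>120);m=al|br
for v in range(184,226,4):
    u=np.nonzero(m[v,195:335])[0]+195
    print(v,u.min(),u.max(),ray([[u.min()-.5,v],[u.max()+.5,v]],.066,c)[:,:2].round(4).tolist())
for u in (212,225,260,280,300):
    v=np.nonzero(m[172:235,u])[0]+172;print(u,v.min(),v.max(),ray([[u,v.min()-.5],[u,v.max()+.5]],.066,c)[:,:2].round(4).tolist())
```

```text
side stud [[0.6456, 0.0168, 0.017], [0.6454, 0.0184, 0.017]]
[[157 161 159 159 161 163 159 163 162 158 161 157 162 154 154 160]
 [161 160 158 158 161 160 163 164 161 162 161 162 158 109 108 149]
 [164 161 161 164 163 157 157 156 154 158 155 159 152  99  95 110]
 [164 159 166 161 160 120 101  83  82  88  95 103 105 101  98  99]
 [161 167 168 170 139  81  84  84  75  77  80  84 102  98  97  98]
 [161 167 165 158 108  82  79  80  78  81  80  80  97 102  98 102]
 [159 160 159 138  84  82  82  83  78  80  80  78  88  94  95  96]
 [151 155 153 132  82  83  80  76  76  80  80  81  84  87  92  90]
 [154 156 154 152  96  85  83  81  77  74  81  76  77  93  89 105]
 [154 156 162 158 121  81  82  82  79  79  74  80  88  92 111 151]
 [154 152 153 155 144 102  84  79  74  78  82 123 112 108 150 154]
 [156 151 149 155 153 150 125  92  84 113 147 156 154 149 155 149]
 [151 153 151 152 152 153 151 152 149 148 154 156 152 156 153 150]
 [156 152 152 154 154 152 158 151 153 154 152 151 151 154 153 153]]
[[ 93  99  94  99  96  93  93  96 100  92  94  99 101  94  91  98]
 [ 98  94  98  95  96  93  99  97
[... 977 characters left out ...]
56, -0.0374]]
192 272 320 [[0.553, -0.0111], [0.4356, -0.024]]
196 216 320 [[0.685, 0.0165], [0.4355, -0.0107]]
200 237 320 [[0.6331, 0.0238], [0.4355, 0.0022]]
204 223 320 [[0.6638, 0.0399], [0.4355, 0.0149]]
208 212 320 [[0.6871, 0.0549], [0.4354, 0.0274]]
212 214 320 [[0.6801, 0.0664], [0.4354, 0.0396]]
216 232 320 [[0.637, 0.0737], [0.4354, 0.0516]]
220 235 320 [[0.6284, 0.0846], [0.4353, 0.0634]]
224 283 320 [[0.5197, 0.0843], [0.4353, 0.075]]
212 208 208 [[0.6862, 0.0533], [0.6856, 0.0563]]
225 182 218 [[0.6708, -0.0343], [0.6505, 0.0826]]
260 203 222 [[0.5769, 0.0256], [0.5703, 0.0855]]
280 184 223 [[0.5348, -0.0421], [0.5254, 0.0835]]
300 186 225 [[0.4855, -0.0405], [0.4807, 0.0843]]
```

The side view puts the keyhole centre over the stud (both at x≈0.6455 in that view's frame) and y within about 2 mm. I'll shift −1.7 mm in y and lower.

```bash
python3 shift.py '[[0,-0.0017,0.018,0,0],[0,0,0.018,0,0],[0,0,0.005,0,0],[0,0,0.005,0,0],[0,0,0,0,0]]'
python3 shift.py '[[0,0,0.004,0,0],[0,0,0.004,0,0],[0,0,0,0,0]]'
```

```text
time: 6.18
ee_pos: [0.5832, 0.0165, 0.0294]
tcp_rot: [0.0, 1.0, 0.0, -0.0]
wrist_force: [-0.2, -0.3, -6.9]
finger_gap: 0.203
finger_force: 60.2
time: 6.55
ee_pos: [0.583, 0.0163, 0.0215]
tcp_rot: [0.0, 1.0, -0.0, -0.0]
wrist_force: [-0.7, 0.7, -6.2]
finger_gap: 0.203
finger_force: 60.3
```

```bash
python3 shift.py '[[0,0.001,0.002,0,0],[0,0,0.0015,0,0],[0,0,0,0,0],[0,0,0,0,0]]'
```

```text
time: 7.05
ee_pos: [0.5834, 0.0174, 0.0184]
tcp_rot: [0.0, 1.0, 0.0, 0.0]
wrist_force: [0.8, 0.4, -6.6]
finger_gap: 0.203
finger_force: 60.5
```

```bash
python3 shift.py '[[0,0,0.001,0,0],[0,0,0.0005,0,0],[0,0,0,0,0]]'
python3 shift.py '[[0.005,0,0,0,0],[0.005,0,0,0,0],[0.005,0,0,0,0],[0,0,0,0,0]]'
```

```text
time: 7.42
ee_pos: [0.5834, 0.0174, 0.018]
tcp_rot: [0.0, 1.0, -0.0, 0.0]
wrist_force: [-5.2, -0.7, 5.7]
finger_gap: 0.201
finger_force: 62.3
time: 7.92
ee_pos: [0.5695, 0.0176, 0.018]
tcp_rot: [0.0, 1.0, 0.0, 0.001]
wrist_force: [3.2, 0.1, 6.6]
finger_gap: 0.201
finger_force: 62.4
```

```bash
python3 shift.py '[[0.005,0,0,0,0],[0.005,0,0,0,0],[0.004,0,0,0,0],[0,0,0,0,0]]'
python3 shift.py '[[0.002,0,0,0,0],[0.001,0,0,0,0],[0,0,0,0,0]]'
```

```text
time: 8.43
ee_pos: [0.5556, 0.0176, 0.018]
tcp_rot: [0.0, 1.0, 0.0, 0.002]
wrist_force: [2.1, -1.0, 8.4]
finger_gap: 0.198
finger_force: 62.5
time: 8.8
ee_pos: [0.5531, 0.0176, 0.018]
tcp_rot: [0.0, 1.0, 0.0, 0.002]
wrist_force: [3.4, 0.6, 6.8]
finger_gap: 0.205
finger_force: 62.3
```

```bash
python3 shift.py '[[0.001,0,0,0,0],[0.001,0,0,0,0],[0,0,0,0,0]]'
python3 shift.py '[[0.001,0,0,0,0],[0,0,0,0,0]]'
```

```text
time: 9.18
ee_pos: [0.5512, 0.0176, 0.018]
tcp_rot: [0.0, 1.0, 0.0, 0.002]
wrist_force: [4.2, -0.0, 7.0]
finger_gap: 0.204
finger_force: 62.3
time: 9.43
ee_pos: [0.5502, 0.0176, 0.018]
tcp_rot: [0.0, 1.0, 0.0, 0.002]
wrist_force: [3.7, 0.1, 5.8]
finger_gap: 0.204
finger_force: 62.3
```

```bash
python3 shift.py '[[0.001,0,0,0,0],[0,0,0,0,0]]';python3 shift.py '[[0.001,0,0,0,0],[0,0,0,0,0]]'
```

```text
time: 9.68
ee_pos: [0.5492, 0.0176, 0.018]
tcp_rot: [0.0, 1.0, 0.0, 0.002]
wrist_force: [4.9, -0.0, 6.1]
finger_gap: 0.202
finger_force: 62.3
time: 9.93
ee_pos: [0.5487, 0.0176, 0.018]
tcp_rot: [0.0, 1.0, 0.0, 0.002]
wrist_force: [5.9, 0.2, 3.7]
finger_gap: 0.205
finger_force: 62.0
```

```bash
python3 shift.py '[[0.001,0,0,0,0],[0.0005,0,0,0,0],[0,0,0,0,0]]'
```

```text
time: 10.3
ee_pos: [0.5487, 0.0176, 0.018]
tcp_rot: [0.0, 1.0, 0.0, 0.004]
wrist_force: [9.9, -0.1, -0.6]
finger_gap: 0.198
finger_force: 61.3
```

The stop is reached (x force is rising with no motion). I'll ease back about 1 mm, then release.

```bash
python3 shift.py '[[-0.002,0,0,0,0],[-0.0012,0,0,0,0],[0,0,0,0,0],[0,0,0,0,0.5],[0,0,0,0,0.5],[0,0,-0.03,0,0.5],[0,0,-0.06,0,0.5],[0,0,-0.06,0,0.5]]'
python3 shift.py '[[0.06,0.03,-0.05,0,0.5],[0,0.06,0,0,0.5],[0,0.06,0,0,0.5],[0,0.06,0,0,0.5],[0,0.06,0,0,0.5],[0,0,0,0,0.5]]'
python3 - <<'E'
from h import *
pd=r.read_camera("top");p,d=pd;cv2.imwrite("pics/top4.png",p);np.save("pics/top4.npy",d);c=r.get_calibration("top")
for b in blanks(pd=pd):print(b)
h=cv2.cvtColor(p,40)
br=(h[...,0]>17)&(h[...,0]<32)&(h[...,1]>150)&(h[...,2]>90);al=(h[...,1]<60)&(h[...,2]>70)
m=(al|br);m[:, :205]=0;m[:,290:]=0;m[:165]=0;m[300:]=0
m=cv2.morphologyEx(m.astype(np.uint8),3,np.ones((5,5)));q=max(comps(m),key=lambda a:a.sum())
k=cv2.findContours(q.astype(np.uint8),0,1)[0][0][:,0];print(cv2.minAreaRect((ray(k,.008,c)[:,:2]*1000).astype(np.float32)))
cv2.imwrite("pics/c4.png",cv2.resize(p[150:310,190:390],None,fx=4,fy=3.75,interpolation=2))
E
```

```text
time: 11.3
ee_pos: [0.5464, 0.0174, 0.1672]
tcp_rot: [0.0, 1.0, 0.0, -0.002]
wrist_force: [1.4, 0.7, 0.5]
finger_gap: 0.501
finger_force: 0.0
time: 12.05
ee_pos: [0.5004, 0.2864, 0.2037]
tcp_rot: [-0.004, 1.0, 0.002, -0.001]
wrist_force: [-1.6, -1.0, 0.1]
finger_gap: 0.5
finger_force: 0.0
(np.float64(0.6258), np.float64(0.0158), 27.8, 1094, 246, 190)
(np.float64(0.6086), np.float64(-0.1416), 15.6, 584, 313, 195)
(np.float64(0.6015), np.float64(-0.2323), 15.8, 592, 352, 196)
(np.float64(0.514), np.float64(-0.1375), 16.0, 625, 314, 235)
(np.float64(0.4238), np.float64(-0.1478), 16.3, 662, 321, 274)
(np.float64(0.4208), np.float64(-0.2419), 16.5, 662, 362, 274)
((531.8394775390625, 16.534103393554688), (270.5085144042969, 130.10592651367188), 2.359635353088379)
```

View pics/c4.png

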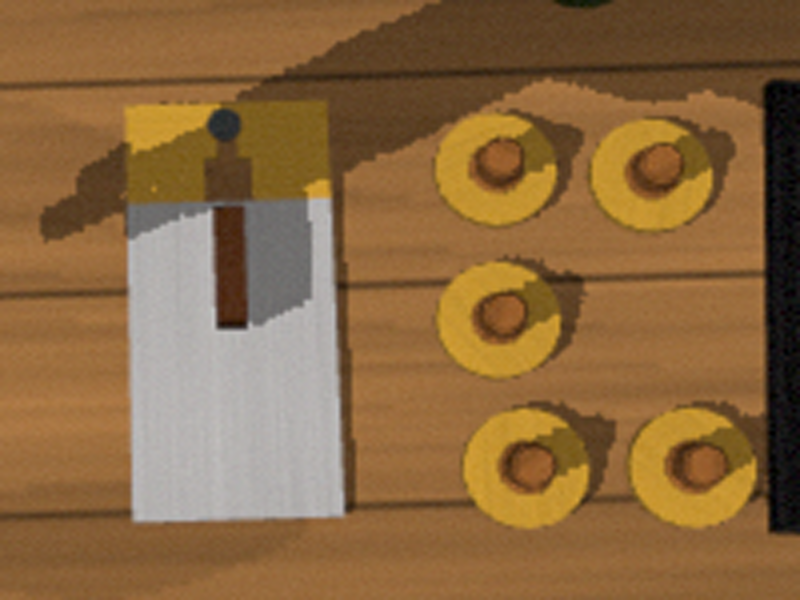

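The plate is locked: the stud head is at the slot's end, crop (224,125). The five blanks haven't moved. I'll check the tray outlines, then start on the blank at (0.514,−0.138).

Run:
```python
from h import *
c=r.get_calibration("top")
print(ray([[381,171.5],[434.5,171.5],[437.5,293.5],[382.5,292.5]],.02,c)[:,:2].round(3).tolist())
print(ray([[82,181],[133,181],[124,302.5],[69.5,301.5]],.02,c)[:,:2].round(3).tolist())
go(.514,-.137,.12,np.pi)
p=cv2.imread("pics/top4.png");d=np.load("pics/top4.npy");X=xyz(d,c)
for q in comps((X[...,2]>.042)&(X[...,2]<.06),20):print(np.median(X[q],0).round(3))
```

```text
[[0.658, -0.303], [0.654, -0.428], [0.373, -0.403], [0.379, -0.281]]
[[0.658, 0.402], [0.654, 0.282], [0.375, 0.296], [0.381, 0.418]]
turn 0.0047 shift [-0.0128 -0.4195  0.0831] tilt [-0.0024  0.0002]
[ 0.736 -0.091  0.054]
[ 0.721 -0.187  0.051]
[ 0.608 -0.14   0.048]
[ 0.601 -0.231  0.048]
[0.547 0.016 0.05 ]
[ 0.513 -0.136  0.049]
[ 0.423 -0.146  0.049]
[ 0.421 -0.24   0.049]
```

```bash
python3 shift.py '[[-0.0018,-0.06,0,0.0047,0.5],[-0.0018,-0.06,0,0,0.5],[-0.0018,-0.06,0,0,0.5],[-0.0018,-0.06,0,0,0.5],[-0.0018,-0.06,0,0,0.5],[-0.0018,-0.06,0,0,0.5],[-0.0018,-0.0595,0.01,0,0.5],[0,0,0.06,0,0.5]]'
python3 shift.py '[[0,0,0.013,0,0.5],[0,0,0,0,0.5]]'
python3 -c "
from h import *
go(.5137,-.1368,.0175,np.pi)"
```

```text
time: 13.1
ee_pos: [0.5154, -0.1499, 0.1365]
tcp_rot: [0.009, 1.0, -0.003, 0.004]
wrist_force: [0.6, 0.5, -1.4]
finger_gap: 0.497
finger_force: 0.0
time: 13.35
ee_pos: [0.5127, -0.1392, 0.1206]
tcp_rot: [0.003, 1.0, 0.001, -0.001]
wrist_force: [0.4, -0.4, 0.0]
finger_gap: 0.498
finger_force: 0.0
turn -0.0051 shift [-0.0013  0.0023  0.1031] tilt [-0.0029  0.0011]
```

```bash
python3 shift.py '[[-0.001,0.002,0.05,0,0.5],[0,0,0.04,0,0.5],[0,0,0.0125,0,0.5],[0,0,0,0,0.5],[0,0,0,0,0],[0,0,0,0,0],[0,0,0,0,0],[0,0,0,0,0]]'
python3 shift.py '[[0,0,-0.03,0,0],[0,0,-0.03,0,0],[0,0,0,0,0],[0,0,0,0,0]]'
python3 -c "
from h import *
go(.47,.017,.05,np.pi)"
```

```text
time: 14.35
ee_pos: [0.5169, -0.1373, 0.0209]
tcp_rot: [0.002, 1.0, -0.0, 0.002]
wrist_force: [-0.5, 1.7, 6.4]
finger_gap: 0.287
finger_force: 58.7
time: 14.85
ee_pos: [0.5142, -0.1378, 0.0781]
tcp_rot: [0.003, 1.0, -0.0, -0.0]
wrist_force: [-0.2, -0.4, -5.6]
finger_gap: 0.284
finger_force: 60.0
turn -0.0058 shift [0.0442 0.1548 0.0281] tilt [-0.0008 -0.0001]
```

```bash
python3 shift.py '[[0.0147,0.0516,0,-0.005,0],[0.0147,0.0516,0,0,0],[0.0147,0.0516,0.01,0,0],[0,0,0.02,0,0],[0,0,0.012,0,0],[0,0,0.005,0,0],[0,0,0,0,0],[0,0,0,0,0]]'
python3 shift.py '[[0,0,0.003,0,0],[0,0,0,0,0]]'
```

```text
time: 15.85
ee_pos: [0.4717, 0.0166, 0.032]
tcp_rot: [0.001, 1.0, -0.0, 0.0]
wrist_force: [0.6, -0.3, -4.4]
finger_gap: 0.286
finger_force: 60.4
time: 16.1
ee_pos: [0.4718, 0.017, 0.029]
tcp_rot: [0.0, 1.0, 0.0, 0.001]
wrist_force: [-0.1, -0.2, -3.5]
finger_gap: 0.286
finger_force: 60.8
```

```bash
python3 shift.py '[[0,0,0.001,0,0],[0,0,0.001,0,0],[0,0,0,0,0]]'
python3 shift.py '[[0.005,0,0,0,0],[0.005,0,0,0,0],[0.005,0,0,0,0]]'
python3 shift.py '[[0.005,0,0,0,0],[0.005,0,0,0,0]]'
```

```text
time: 16.48
ee_pos: [0.4718, 0.017, 0.0288]
tcp_rot: [0.0, 1.0, -0.001, 0.001]
wrist_force: [-6.2, -1.0, 21.4]
finger_gap: 0.281
finger_force: 63.7
time: 16.85
ee_pos: [0.4608, 0.0177, 0.0289]
tcp_rot: [0.0, 1.0, 0.0, 0.004]
wrist_force: [4.4, -0.5, 7.4]
finger_gap: 0.283
finger_force: 61.8
time: 17.1
ee_pos: [0.4509, 0.0178, 0.0289]
tcp_rot: [0.0, 1.0, 0.0, 0.004]
wrist_force: [3.7, -0.5, 8.1]
finger_gap: 0.283
finger_force: 61.8
```

```bash
python3 shift.py '[[0.005,0,0,0,0],[0.005,0,0,0,0]]'
python3 shift.py '[[-0.005,0,0,0,0],[-0.005,0,0,0,0],[-0.005,0,0,0,0]]'
python3 shift.py '[[-0.005,0,0,0,0],[-0.005,0,0,0,0]]'
```

```text
time: 17.35
ee_pos: [0.4411, 0.0178, 0.0289]
tcp_rot: [0.0, 1.0, 0.0, 0.005]
wrist_force: [3.3, -0.5, 7.4]
finger_gap: 0.285
finger_force: 61.8
time: 17.73
ee_pos: [0.4507, 0.0175, 0.0288]
tcp_rot: [-0.0, 1.0, -0.001, -0.0]
wrist_force: [-11.0, 0.0, 28.9]
finger_gap: 0.285
finger_force: 64.2
time: 17.98
ee_pos: [0.4608, 0.0174, 0.0288]
tcp_rot: [0.0, 1.0, -0.001, -0.0]
wrist_force: [-10.1, 0.3, 27.4]
finger_gap: 0.286
finger_force: 64.1
```

The drag ratio of about 0.3 is ambiguous. Either the plate is moving along, or there's a bias. I'll look before going on.

Run:
```python
from h import *
p,d=r.read_camera("side");cv2.imwrite("pics/s5.png",p);np.save("pics/s5.npy",d)
cv2.imwrite("pics/c5.png",cv2.resize(p[140:270,200:360],None,fx=5,fy=4.6,interpolation=2))
s=r.sense();print(s["wrist_force"],s["moment"])
```

```text
[-7.1117937  -0.34818623 21.23668746] [ 0.0196584   1.41613359 -0.0033404 ]
```

View pics/c5.png

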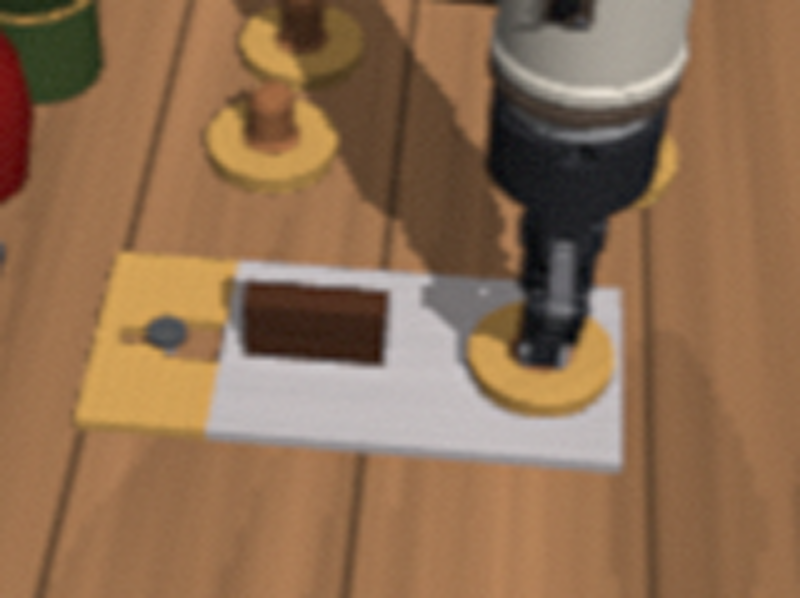

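The +x stroke dragged the plate about 20 mm along with the blank, so that blank grips the plate. I'll drag it back in −x onto the stop with the force logged, and use only −x strokes from here on.

```bash
python3 shift.py '[[0.005,0,0,0,0],[0.005,0,0,0,0]]'
python3 shift.py '[[0.005,0,0,0,0],[0.005,0,0,0,0]]'
python3 shift.py '[[0.005,0,0,0,0],[0.003,0,0,0,0]]'
python3 shift.py '[[0.005,0,0,0,0],[0.003,0,0,0,0]]'
```

```text
time: 18.27
ee_pos: [0.4558, 0.0177, 0.0289]
tcp_rot: [0.0, 1.0, 0.0, 0.004]
wrist_force: [4.0, 0.4, 7.5]
finger_gap: 0.287
finger_force: 61.8
time: 18.52
ee_pos: [0.446, 0.0178, 0.0289]
tcp_rot: [0.0, 1.0, 0.0, 0.005]
wrist_force: [2.7, 0.8, 7.8]
finger_gap: 0.285
finger_force: 61.8
time: 18.77
ee_pos: [0.4381, 0.0178, 0.0289]
tcp_rot: [0.0, 1.0, 0.0, 0.005]
wrist_force: [4.0, -0.1, 7.7]
finger_gap: 0.291
finger_force: 62.0
time: 19.02
ee_pos: [0.4302, 0.0179, 0.0289]
tcp_rot: [0.0, 1.0, 0.0, 0.005]
wrist_force: [3.7, 0.1, 7.9]
finger_gap: 0.286
finger_force: 62.0
```

```bash
cat >> h.py <<'E'
def near():
    "plate near-end x in the side view, at z=.008"
    p,d=r.read_camera("side");h=cv2.cvtColor(p,40);c=r.get_calibration("side")
    al=(h[...,1]<50)&(h[...,2]>110);o=[]
    for v in range(236,240):
        u=np.nonzero(al[v,250:360])[0]+250;o.append(ray([[u.max()+.5,v]],.008,c)[0,0])
    print("near x",np.median(o).round(4));return p
E
python3 - <<'E'
from h import *
p=near();cv2.imwrite("pics/s6.png",p)
q=cv2.imread("pics/s5.png");h=cv2.cvtColor(q,40);al=(h[...,1]<50)&(h[...,2]>110);c=r.get_calibration("side")
for v in range(236,240):
    u=np.nonzero(al[v,250:360])[0]+250;print(v,u.max(),ray([[u.max()+.5,v]],.008,c)[0,0].round(4))
E
```

```text
near x 0.4219
236 323 0.4219
237 323 0.4219
238 324 0.4196
239 324 0.4196
```

Run:
```python
import cv2
p=cv2.imread("pics/s6.png");cv2.imwrite("pics/c6.png",cv2.resize(p[140:270,200:360],None,fx=5,fy=4.6,interpolation=2))
```

```text
(no output)
```

View pics/c6.png

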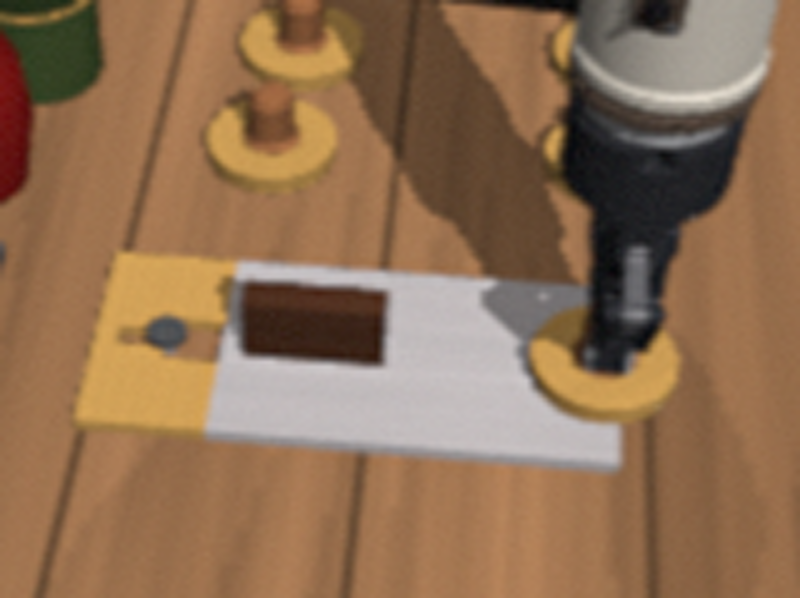

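The plate stayed put on that stroke and the blank slid on it, so a gripped, pressed reading is contaminated. Plan: set this blank down mid-plate, relock the plate by its handle, then turn the gripper 90° and push each blank towards −x with its own weight as the only load.

```bash
python3 shift.py '[[0,0,-0.01,0,0],[-0.02,0,0,0,0],[-0.02,0,0,0,0],[0,0,0,0,0],[0,0,0.009,0,0],[0,0,0,0,0.5],[0,0,0,0,0.5],[0,0,-0.06,0,0.5]]'
python3 shift.py '[[-0.05,0,-0.02,0,0.5],[-0.047,0,0,0,0.5],[0,0,0,0,0.5]]'
python3 -c "
from h import *
go(.568,.0176,.018,np.pi);print(r.sense()['joint_pos'])"
```

```text
time: 20.08
ee_pos: [0.4603, 0.0172, 0.0837]
tcp_rot: [0.0, 1.0, 0.0, -0.006]
wrist_force: [1.3, -0.4, 0.6]
finger_gap: 0.495
finger_force: 0.0
time: 20.45
ee_pos: [0.5656, 0.0172, 0.1083]
tcp_rot: [0.001, 1.0, 0.0, 0.002]
wrist_force: [-1.2, -0.3, -0.2]
finger_gap: 0.501
finger_force: 0.0
turn -0.0013 shift [-0.002   0.0004  0.0903] tilt [0.0039 0.0006]
[ 0.15853947  0.48719081 -0.29823814  1.87124349  0.19139302  0.80682688
  1.33008072]
```

```bash
python3 shift.py '[[-0.002,0.0004,0.045,0,0.5],[0,0,0.035,0,0.5],[0,0,0.01,0,0.5],[0,0,0,0,0],[0,0,0,0,0],[0,0,0,0,0],[0.005,0,0,0,0],[0.005,0,0,0,0]]'
python3 shift.py '[[0.003,0,0,0,0],[0.003,0,0,0,0],[0,0,0,0,0]]'
```

```text
time: 21.45
ee_pos: [0.5552, 0.0176, 0.0184]
tcp_rot: [0.0, 1.0, 0.0, 0.001]
wrist_force: [2.5, -0.1, -2.1]
finger_gap: 0.204
finger_force: 60.1
time: 21.82
ee_pos: [0.5489, 0.0177, 0.0184]
tcp_rot: [0.0, 1.0, 0.0, 0.001]
wrist_force: [1.4, 0.7, 4.1]
finger_gap: 0.194
finger_force: 61.1
```

```bash
python3 shift.py '[[0.002,0,0,0,0],[0,0,0,0,0]]';python3 shift.py '[[0.002,0,0,0,0],[0,0,0,0,0]]'; python3 shift.py '[[0.002,0,0,0,0],[0,0,0,0,0]]';python3 - <<'E'
from h import *
near()
E
```

```text
time: 22.08
ee_pos: [0.5475, 0.0177, 0.0184]
tcp_rot: [0.0, 1.0, 0.0, 0.001]
wrist_force: [4.2, -0.6, 5.8]
finger_gap: 0.2
finger_force: 61.3
time: 22.32
ee_pos: [0.5455, 0.0177, 0.0184]
tcp_rot: [0.0, 1.0, 0.0, 0.001]
wrist_force: [4.3, 0.6, 7.0]
finger_gap: 0.201
finger_force: 61.4
time: 22.58
ee_pos: [0.5435, 0.0177, 0.0184]
tcp_rot: [0.0, 1.0, 0.0, 0.001]
wrist_force: [4.0, -0.1, 7.5]
finger_gap: 0.201
finger_force: 61.4
near x 0.4009
```

```bash
python3 shift.py '[[0.002,0,0,0,0],[0,0,0,0,0]]';python3 shift.py '[[0.002,0,0,0,0],[0,0,0,0,0]]'; python3 shift.py '[[0.001,0,0,0,0],[0,0,0,0,0]]'
```

```text
time: 22.88
ee_pos: [0.5431, 0.0178, 0.0184]
tcp_rot: [0.0, 1.0, 0.0, 0.003]
wrist_force: [9.5, 0.5, 0.8]
finger_gap: 0.203
finger_force: 60.6
time: 23.12
ee_pos: [0.543, 0.0178, 0.0185]
tcp_rot: [0.0, 1.0, 0.001, 0.004]
wrist_force: [14.9, 0.4, -5.1]
finger_gap: 0.202
finger_force: 59.6
time: 23.38
ee_pos: [0.543, 0.0178, 0.0185]
tcp_rot: [0.0, 1.0, 0.001, 0.005]
wrist_force: [17.0, 0.5, -7.4]
finger_gap: 0.204
finger_force: 59.2
```

Hard stop reached again. Now I release, rise and turn 90°.

```bash
python3 shift.py '[[-0.002,0,0,0,0],[-0.0015,0,0,0,0],[0,0,0,0,0.5],[0,0,0,0,0.5],[0,0,-0.06,0,0.5],[0.05,0,-0.04,-0.18,0.5]]'
python3 -c "
from h import *
s=r.sense();print(s['joint_pos'][6]);go(.4,.017,.12,np.pi/2);go(.4,.017,.12,-np.pi/2);near()
for b in blanks():print(b)"
```

```text
time: 24.12
ee_pos: [0.4941, 0.018, 0.1181]
tcp_rot: [-0.091, 0.996, 0.0, 0.001]
wrist_force: [-0.6, -0.1, 0.9]
finger_gap: 0.503
finger_force: 0.0
1.4907751532718405
turn 1.7538 shift [-0.001  -0.0941 -0.0021] tilt [0.0026 0.0009]
turn -1.3878 shift [ 0.001   0.0941 -0.0021] tilt [0.0026 0.0009]
near x 0.4009
(np.float64(0.6473), np.float64(0.0389), 16.1, 158, 236, 181)
(np.float64(0.6098), np.float64(-0.1416), 15.5, 580, 313, 194)
(np.float64(0.6032), np.float64(-0.2332), 15.4, 532, 352, 196)
(np.float64(0.4237), np.float64(-0.148), 16.2, 584, 321, 274)
(np.float64(0.4208), np.float64(-0.2418), 16.5, 649, 362, 274)
```

```bash
python3 shift.py '[[0,0,0,0.188,0.5],[0,0,0,0.188,0.5],[0,0,0,0.188,0.5],[0,0,0,0.188,0.5],[0,0,0,0.188,0.5],[0,0,0,0.188,0.5],[0,0,0,0.188,0.5],[0,0,0,0.188,0.5]]'
python3 shift.py '[[0.05,0,0,0.188,0.5],[0.05,0,0,0.0618,0.5],[0.05,0,0,0,0.5],[0,0,0,0,0.5]]'
python3 -c "
from h import *
s=r.sense();print(s['joint_pos'][6])
pd=r.read_camera('top')
for b in blanks(pd=pd):print(b)
X=xyz(pd[1],r.get_calibration('top'))
for q in comps((X[...,2]>.042)&(X[...,2]<.065),20):print(np.median(X[q],0).round(3))
go(.45,.017,.12,np.pi/2)"
```

```text
time: 25.22
ee_pos: [0.4906, 0.0174, 0.1156]
tcp_rot: [0.616, 0.788, -0.001, -0.001]
wrist_force: [-0.1, 0.3, 0.2]
finger_gap: 0.504
finger_force: 0.0
time: 25.72
ee_pos: [0.4746, 0.1699, 0.1159]
tcp_rot: [0.703, 0.711, -0.0, -0.001]
wrist_force: [0.0, -1.1, 0.5]
finger_gap: 0.503
finger_force: 0.0
-0.41045909188380275
(np.float64(0.627), np.float64(0.0163), 27.8, 1110, 246, 189)
(np.float64(0.6098), np.float64(-0.1426), 15.3, 548, 313, 194)
(np.float64(0.602), np.float64(-0.2325), 15.7, 569, 352, 196)
(np.float64(0.4415), np.float64(0.0161), 15.3, 578, 248, 268)
(np.float64(0.4239), np.float64(-0.1479), 16.3, 659, 321, 274)
(np.float64(0.4203), np.float64(-0.2414), 16.6, 654, 362, 274)
[ 0.738 -0.091  0.056]
[ 0.721 -0.186  0.052]
[ 0.608 -0.14   0.049]
[ 0.601 -0.231  0.048]
[0.548 0.016 0.049]
[0.441 0.016 0.057]
[ 0.423 -0.147  0.049]
[ 0.422 -0.24   0.049]
turn 0.0083 shift [-0.1498 -0.0248 -0.0042] tilt [-0.0023 -0.0004]
```

The blank is at (0.441, 0.016). I'll pick it up with the turned gripper, set it at x≈0.467, and push it freely.

```bash
python3 shift.py '[[-0.06,-0.015,0,0.008,0.5],[-0.06,-0.015,0,0,0.5],[-0.034,-0.003,0.02,0,0.5],[0,0,0.04,0,0.5],[0,0,0.02,0,0.5],[0,0,0,0,0.5]]'
python3 -c "
from h import *
go(.4412,.016,.029,np.pi/2)"
```

```text
time: 26.52
ee_pos: [0.4406, 0.0092, 0.035]
tcp_rot: [0.709, 0.705, -0.002, -0.001]
wrist_force: [0.1, -0.8, 1.6]
finger_gap: 0.498
finger_force: 0.0
turn -0.0066 shift [0.0068 0.0006 0.006 ] tilt [-0.0053 -0.0011]
```

```bash
python3 shift.py '[[0.006,0,0.004,-0.006,0.5],[0,0,0,0,0.5],[0,0,0,0,0.2],[0,0,0,0,0],[0,0,0,0,0],[0,0,0,0,0]]'
python3 shift.py '[[0,0,-0.012,0,0],[0,0.025,0,0,0],[0,0,0,0,0],[0,0,0,0,0]]'
python3 -c "
from h import *
go(.466,.017,.03,np.pi/2)"
```

```text
time: 27.28
ee_pos: [0.4439, 0.0173, 0.0336]
tcp_rot: [0.706, 0.708, 0.001, 0.0]
wrist_force: [-2.2, 0.5, 5.5]
finger_gap: 0.282
finger_force: 58.6
time: 27.78
ee_pos: [0.4672, 0.017, 0.0446]
tcp_rot: [0.706, 0.708, -0.001, -0.001]
wrist_force: [-0.4, -0.3, -6.0]
finger_gap: 0.284
finger_force: 59.7
turn 0.0023 shift [-0.     -0.0011  0.0146] tilt [-0.0016 -0.0002]
```

```bash
python3 shift.py '[[0,0,0.008,0,0],[0,0,0.003,0,0],[0,0,0,0,0.42],[0,0,-0.002,0,0.42],[0,0,0,0,0.42],[0,0,0,0,0.42]]'
python3 shift.py '[[0,-0.005,0,0,0.42],[0,-0.005,0,0,0.42]]'
python3 shift.py '[[0,-0.005,0,0,0.42],[0,-0.005,0,0,0.42]]'
python3 shift.py '[[0,-0.005,0,0,0.42],[0,-0.005,0,0,0.42]]'
python3 shift.py '[[0,-0.005,0,0,0.42],[0,-0.005,0,0,0.42]]'
```

```text
time: 28.52
ee_pos: [0.4684, 0.0172, 0.0358]
tcp_rot: [0.706, 0.708, 0.0, 0.0]
wrist_force: [0.9, -0.4, 0.6]
finger_gap: 0.417
finger_force: 0.0
time: 28.78
ee_pos: [0.4583, 0.0172, 0.0358]
tcp_rot: [0.706, 0.708, 0.0, 0.0]
wrist_force: [1.4, 0.1, -0.4]
finger_gap: 0.423
finger_force: 0.5
time: 29.02
ee_pos: [0.448, 0.0171, 0.0357]
tcp_rot: [0.706, 0.708, 0.0, 0.0]
wrist_force: [1.7, 0.2, -0.9]
finger_gap: 0.42
finger_force: 0.7
time: 29.28
ee_pos: [0.438, 0.0171, 0.0357]
tcp_rot: [0.706, 0.708, 0.0, 0.0]
wrist_force: [1.4, 1.0, -0.5]
finger_gap: 0.421
finger_force: 0.7
time: 29.52
ee_pos: [0.428, 0.0171, 0.0357]
tcp_rot: [0.706, 0.708, 0.0, 0.0]
wrist_force: [1.9, -0.3, 0.7]
finger_gap: 0.419
finger_force: 0.8
```

The free push gives about 1.5 N at 5.5 N load, well under the 3–5 N of a rough blank. It goes tentatively to the black tray, and I'll compare the other blanks against it.

```bash
python3 shift.py '[[0,-0.004,0.001,0,0],[0,0,0,0,0],[0,0,0,0,0],[0,0,0,0,0],[0,0,-0.05,0,0],[0,0,-0.04,0,0],[-0.03,0,0,0,0],[-0.055,0,0,0,0]]'
python3 shift.py '[[-0.055,0,0,0,0],[-0.055,0,0,0,0],[-0.055,0,0,0,0],[-0.055,0,0,0,0],[-0.04,0,0,0,0],[-0.02,0,0,0,0],[0,0,0,0,0],[0,0,0,0,0]]'
python3 -c "
from h import *
go(.433,-.347,.033,np.pi/2);near()"
```

```text
time: 30.52
ee_pos: [0.4234, -0.0666, 0.1245]
tcp_rot: [0.704, 0.71, -0.0, -0.001]
wrist_force: [1.2, -1.2, -5.7]
finger_gap: 0.281
finger_force: 61.4
time: 31.52
ee_pos: [0.4248, -0.3453, 0.1238]
tcp_rot: [0.706, 0.709, 0.0, -0.002]
wrist_force: [0.0, 0.5, -5.3]
finger_gap: 0.283
finger_force: 61.3
turn 0.0043 shift [-0.002   0.0084  0.0908] tilt [-0.0017  0.0028]
near x 0.4009
```

```bash
python3 shift.py '[[-0.002,0.008,0.04,0,0],[0,0,0.035,0,0],[0,0,0.01,0,0],[0,0,0.004,0,0],[0,0,0.002,0,0],[0,0,0,0,0]]'
```

```text
time: 32.33
ee_pos: [0.4338, -0.3504, 0.0348]
tcp_rot: [0.706, 0.708, 0.0, 0.001]
wrist_force: [0.1, 1.2, -4.6]
finger_gap: 0.281
finger_force: 61.0
```

```bash
python3 shift.py '[[0,0,0.002,0,0],[0,0,0.001,0,0],[0,0,0,0,0]]'
python3 shift.py '[[0,0,0,0,0.5],[0,0,0,0,0.5],[0,0,-0.05,0,0.5],[0,0.01,-0.035,0,0.5],[0.05,0.04,0,0,0.5],[0.05,0.04,0,0,0.5]]'
python3 -c "
from h import *
for b in blanks():print(b)
go(.4235,-.147,.029,np.pi/2);go(.4205,-.2412,.029,np.pi/2)"
```

```text
time: 32.7
ee_pos: [0.4337, -0.3505, 0.0327]
tcp_rot: [0.706, 0.708, 0.0, 0.001]
wrist_force: [-2.1, 2.1, 8.2]
finger_gap: 0.282
finger_force: 63.1
time: 33.45
ee_pos: [0.5223, -0.2523, 0.1168]
tcp_rot: [0.707, 0.707, 0.0, 0.001]
wrist_force: [1.2, 0.5, -0.2]
finger_gap: 0.496
finger_force: 0.0
(np.float64(0.6258), np.float64(0.0158), 27.8, 1111, 246, 190)
(np.float64(0.6087), np.float64(-0.1414), 15.6, 582, 313, 194)
(np.float64(0.6022), np.float64(-0.2326), 15.7, 590, 352, 196)
(np.float64(0.4238), np.float64(-0.1479), 16.3, 659, 321, 274)
(np.float64(0.421), np.float64(-0.2417), 16.5, 653, 362, 274)
turn 0.0124 shift [ 0.0933 -0.1064  0.0873] tilt [0.0063 0.0051]
turn 0.0124 shift [-0.0009 -0.1094  0.0868] tilt [0.0063 0.0051]
```

```bash
python3 shift.py '[[0.05,-0.05,0,0,0.5],[0.047,-0.05,0,0,0.5],[0,-0.006,0.02,0,0.5],[0,0,0.035,0,0.5],[0,0,0,0,0.5]]'
python3 -c "
from h import *
go(.4235,-.147,.023,np.pi/2)"
```

```text
time: 34.12
ee_pos: [0.423, -0.1647, 0.0592]
tcp_rot: [0.706, 0.708, -0.001, -0.002]
wrist_force: [0.5, -0.8, 0.5]
finger_gap: 0.501
finger_force: 0.0
turn 0.0025 shift [0.0177 0.0006 0.0362] tilt [-0.0044  0.0013]
```

```bash
python3 shift.py '[[0.0175,0.0005,0.026,0,0.5],[0,0,0.01,0,0.5],[0,0,0,0,0.2],[0,0,0,0,0],[0,0,0,0,0],[0,0,0,0,0],[0,0,-0.03,0,0],[0,0,0,0,0]]'
python3 -c "
from h import *
go(.466,.017,.045,np.pi/2)"
```

```text
time: 35.12
ee_pos: [0.427, -0.1483, 0.056]
tcp_rot: [0.706, 0.708, 0.001, 0.002]
wrist_force: [0.4, -0.2, -4.8]
finger_gap: 0.285
finger_force: 60.7
turn 0.0023 shift [0.1653 0.0389 0.011 ] tilt [ 0.0039 -0.0009]
```

```bash
python3 shift.py '[[0.042,0.01,0,0,0],[0.042,0.01,0,0,0],[0.042,0.01,0,0,0],[0.039,0.009,0,0,0],[0,0,0.01,0,0],[0,0,0.009,0,0],[0,0,0,0,0]]'
python3 shift.py '[[0,0,0.003,0,0],[0,0,0,0,0],[0,0,0,0,0.42],[0,0,-0.002,0,0.42],[0,0,0,0,0.42],[0,0,0,0,0.42]]'
```

```text
time: 36.0
ee_pos: [0.4623, 0.0158, 0.0343]
tcp_rot: [0.707, 0.707, -0.002, -0.001]
wrist_force: [-0.9, 0.5, -5.1]
finger_gap: 0.282
finger_force: 60.5
time: 36.75
ee_pos: [0.4642, 0.0173, 0.0348]
tcp_rot: [0.706, 0.708, 0.0, 0.0]
wrist_force: [-1.1, -0.3, -0.9]
finger_gap: 0.419
finger_force: 0.0
```

```bash
python3 shift.py '[[0,-0.005,0,0,0.42],[0,-0.005,0,0,0.42]]'
python3 shift.py '[[0,-0.005,0,0,0.42],[0,-0.005,0,0,0.42]]'
python3 shift.py '[[0,-0.005,0,0,0.42],[0,-0.005,0,0,0.42]]'
python3 shift.py '[[0,-0.005,0,0,0.42],[0,-0.005,0,0,0.42]]'
```

```text
time: 37.0
ee_pos: [0.4538, 0.0173, 0.0347]
tcp_rot: [0.706, 0.708, 0.0, 0.0]
wrist_force: [0.7, -0.0, 0.9]
finger_gap: 0.419
finger_force: 0.4
time: 37.25
ee_pos: [0.4436, 0.0172, 0.0347]
tcp_rot: [0.706, 0.708, 0.0, -0.0]
wrist_force: [0.0, 0.3, -0.7]
finger_gap: 0.417
finger_force: 0.3
time: 37.5
ee_pos: [0.4337, 0.0172, 0.0347]
tcp_rot: [0.706, 0.708, 0.0, 0.0]
wrist_force: [0.7, 0.4, 0.5]
finger_gap: 0.421
finger_force: 0.3
time: 37.75
ee_pos: [0.4237, 0.0172, 0.0347]
tcp_rot: [0.706, 0.708, -0.0, -0.0]
wrist_force: [1.5, -0.6, -1.2]
finger_gap: 0.419
finger_force: 0.3
```

This blank drags clearly under 1 N, so it's polished: black tray, slot 2.

```bash
python3 shift.py '[[0,-0.004,0.001,0,0],[0,0,0,0,0],[0,0,0,0,0],[0,0,0,0,0],[0,0,-0.05,0,0],[0,0,-0.04,0,0],[-0.03,0.01,0,0,0],[-0.05,0.013,0,0,0]]'
python3 shift.py '[[-0.05,0.013,0,0,0],[-0.05,0.013,0,0,0],[-0.05,0.013,0,0,0],[-0.05,0.013,0,0,0],[-0.05,0.013,0,0,0],[-0.03,0.008,0,0,0],[0,0,0,0,0],[0,0,0,0,0]]'
python3 -c "
from h import *
go(.516,-.354,.034,np.pi/2);near()"
```

```text
time: 38.75
ee_pos: [0.4427, -0.0615, 0.1236]
tcp_rot: [0.705, 0.71, 0.0, -0.001]
wrist_force: [1.2, 0.6, -5.7]
finger_gap: 0.279
finger_force: 61.4
time: 39.75
ee_pos: [0.5155, -0.3409, 0.122]
tcp_rot: [0.706, 0.708, -0.0, -0.002]
wrist_force: [0.0, 1.0, -5.3]
finger_gap: 0.281
finger_force: 61.2
turn 0.0024 shift [-0.0133  0.0008  0.088 ] tilt [-0.0032  0.0028]
near x 0.4009
```

```bash
python3 shift.py '[[-0.013,0.001,0.04,0,0],[0,0,0.035,0,0],[0,0,0.01,0,0],[0,0,0.003,0,0],[0,0,0.002,0,0],[0,0,0,0,0]]'
python3 shift.py '[[0,0,0.001,0,0],[0,0,0,0,0]]'
```

```text
time: 40.55
ee_pos: [0.5188, -0.3559, 0.0349]
tcp_rot: [0.706, 0.708, 0.0, 0.001]
wrist_force: [0.3, -0.5, -4.6]
finger_gap: 0.28
finger_force: 60.9
time: 40.8
ee_pos: [0.5181, -0.3557, 0.0331]
tcp_rot: [0.706, 0.708, 0.0, 0.0]
wrist_force: [-0.3, 0.9, -6.0]
finger_gap: 0.28
finger_force: 60.9
```

```bash
python3 shift.py '[[0,0,0.001,0,0],[0,0,0.001,0,0],[0,0,0,0,0],[0,0,0,0,0.5],[0,0,0,0,0.5],[0,0,-0.05,0,0.5],[0,0,-0.03,0,0.5],[0.03,-0.03,0,0,0.5]]'
python3 shift.py '[[0.04,-0.03,0,0,0.5],[0.04,-0.03,0,0,0.5],[0,0,0.03,0,0.5],[0,0,0,0,0.5]]'
python3 -c "
from h import *
for b in blanks():print(b)
go(.4207,-.2412,.022,np.pi/2)"
```

```text
time: 41.8
ee_pos: [0.4916, -0.3292, 0.1142]
tcp_rot: [0.707, 0.707, 0.001, 0.005]
wrist_force: [0.3, 0.7, -0.4]
finger_gap: 0.498
finger_force: 0.0
time: 42.3
ee_pos: [0.4265, -0.2449, 0.0797]
tcp_rot: [0.706, 0.708, -0.0, -0.001]
wrist_force: [-0.5, 0.3, 0.6]
finger_gap: 0.503
finger_force: 0.0
(np.float64(0.6257), np.float64(0.0163), 28.0, 1116, 246, 190)
(np.float64(0.6089), np.float64(-0.1415), 15.6, 589, 313, 194)
(np.float64(0.6022), np.float64(-0.2326), 15.7, 588, 352, 196)
(np.float64(0.5235), np.float64(-0.3488), 14.1, 202, 405, 228)
(np.float64(0.421), np.float64(-0.2409), 16.4, 479, 362, 274)
turn 0.0023 shift [ 0.0047 -0.0067  0.0586] tilt [-0.001   0.0002]
```

```bash
python3 shift.py '[[0.0045,-0.0065,0.03,0.002,0.5],[0,0,0.0275,0,0.5],[0,0,0,0,0.5],[0,0,0,0,0.2],[0,0,0,0,0],[0,0,0,0,0],[0,0,0,0,0]]'
python3 shift.py '[[0,0,-0.03,0,0],[0,0,-0.02,0,0],[0.03,0.006,0,0,0],[0.045,0.008,0,0,0],[0.045,0.008,0,0,0],[0.045,0.008,0,0,0],[0.045,0.008,0,0,0],[0.04,0.006,0,0,0]]'
python3 shift.py '[[0,0,0,0,0],[0,0,0,0,0]]'
python3 -c "
from h import *
go(.466,.017,.034,np.pi/2)"
```

```text
time: 43.22
ee_pos: [0.4225, -0.2424, 0.0245]
tcp_rot: [0.707, 0.707, 0.0, 0.002]
wrist_force: [1.0, -1.2, 7.0]
finger_gap: 0.285
finger_force: 59.8
time: 44.22
ee_pos: [0.4643, 0.0106, 0.0729]
tcp_rot: [0.707, 0.708, -0.0, -0.001]
wrist_force: [0.8, -0.3, -4.5]
finger_gap: 0.283
finger_force: 60.7
time: 44.48
ee_pos: [0.4641, 0.0085, 0.0728]
tcp_rot: [0.707, 0.707, -0.001, -0.0]
wrist_force: [0.2, 0.6, -5.5]
finger_gap: 0.281
finger_force: 60.7
turn 0.0011 shift [0.0085 0.0019 0.0388] tilt [-0.0015 -0.0004]
```

```bash
python3 shift.py '[[0.008,0.002,0.02,0,0],[0,0,0.015,0,0],[0,0,0.004,0,0],[0,0,0.001,0,0],[0,0,0,0,0],[0,0,0,0,0.42],[0,0,-0.002,0,0.42],[0,0,0,0,0.42]]'
python3 shift.py '[[0,-0.005,0,0,0.42],[0,-0.005,0,0,0.42]]'
python3 shift.py '[[0,-0.005,0,0,0.42],[0,-0.005,0,0,0.42]]'
python3 shift.py '[[0,-0.005,0,0,0.42],[0,-0.005,0,0,0.42]]'
python3 shift.py '[[0,-0.005,0,0,0.42],[0,-0.005,0,0,0.42]]'
```

```text
time: 45.48
ee_pos: [0.4678, 0.0168, 0.0359]
tcp_rot: [0.707, 0.707, 0.001, 0.0]
wrist_force: [0.4, -0.0, -0.5]
finger_gap: 0.425
finger_force: 0.0
time: 45.72
ee_pos: [0.4569, 0.0167, 0.0353]
tcp_rot: [0.707, 0.707, 0.0, 0.0]
wrist_force: [0.7, -0.2, 0.4]
finger_gap: 0.421
finger_force: 0.3
time: 45.98
ee_pos: [0.4467, 0.0167, 0.0352]
tcp_rot: [0.707, 0.707, 0.0, 0.0]
wrist_force: [0.9, -0.3, 0.7]
finger_gap: 0.42
finger_force: 0.3
time: 46.22
ee_pos: [0.4368, 0.0167, 0.0352]
tcp_rot: [0.707, 0.707, 0.0, -0.0]
wrist_force: [0.2, 0.5, 0.1]
finger_gap: 0.423
finger_force: 0.3
time: 46.48
ee_pos: [0.4267, 0.0167, 0.0352]
tcp_rot: [0.707, 0.707, -0.0, -0.0]
wrist_force: [0.7, -0.2, 0.8]
finger_gap: 0.423
finger_force: 0.3
```

Same low reading (finger 0.3 N), so polished: black tray, slot 3.

```bash
python3 shift.py '[[0,-0.004,0.001,0,0],[0,0,0,0,0],[0,0,0,0,0],[0,0,0,0,0],[0,0,-0.05,0,0],[0,0,-0.04,0,0],[-0.03,0.02,0,0,0],[-0.047,0.022,0,0,0]]'
python3 shift.py '[[-0.047,0.022,0,0,0],[-0.047,0.022,0,0,0],[-0.047,0.022,0,0,0],[-0.047,0.022,0,0,0],[-0.047,0.022,0,0,0],[-0.04,0.022,0,0,0],[-0.02,0,0,0,0],[0,0,0,0,0]]'
python3 -c "
from h import *
go(.602,-.361,.032,np.pi/2);near()"
```

```text
time: 47.48
ee_pos: [0.4647, -0.0589, 0.1241]
tcp_rot: [0.705, 0.709, 0.0, -0.001]
wrist_force: [0.4, 0.2, -5.4]
finger_gap: 0.282
finger_force: 61.1
time: 48.48
ee_pos: [0.5943, -0.3569, 0.1222]
tcp_rot: [0.708, 0.706, -0.001, -0.002]
wrist_force: [-0.9, 0.2, -5.5]
finger_gap: 0.281
finger_force: 61.1
turn -0.0031 shift [-0.0041  0.0081  0.0902] tilt [-0.0043  0.0005]
near x 0.4009
```

```bash
python3 shift.py '[[-0.004,0.008,0.04,-0.003,0],[0,0,0.035,0,0],[0,0,0.01,0,0],[0,0,0.003,0,0],[0,0,0.002,0,0],[0,0,0,0,0]]'
python3 shift.py '[[0,0,0.001,0,0],[0,0,0.001,0,0],[0,0,0,0,0]]'
```

```text
time: 49.28
ee_pos: [0.606, -0.3597, 0.0357]
tcp_rot: [0.706, 0.708, 0.0, 0.001]
wrist_force: [-0.0, 0.3, -4.6]
finger_gap: 0.282
finger_force: 60.8
time: 49.65
ee_pos: [0.6052, -0.3593, 0.0322]
tcp_rot: [0.706, 0.708, 0.0, -0.0]
wrist_force: [0.0, 0.7, -4.4]
finger_gap: 0.279
finger_force: 61.1
```

```bash
python3 shift.py '[[0,0,0.001,0,0],[0,0,0.0005,0,0],[0,0,0,0,0],[0,0,0,0,0.5],[0,0,0,0,0.5],[0,0,-0.05,0,0.5],[0,0,-0.03,0,0.5],[0.04,0,0,0,0.5]]'
python3 shift.py '[[0.045,0,0,0,0.5],[0.042,0,0,0,0.5],[0,0,0.03,0,0.5],[0,0,0,0,0.5]]'
python3 -c "
from h import *
for b in blanks():print(b)
go(.6015,-.232,.022,np.pi/2)"
```

```text
time: 50.65
ee_pos: [0.606, -0.3255, 0.1147]
tcp_rot: [0.708, 0.706, -0.0, 0.005]
wrist_force: [-0.5, 0.9, 0.6]
finger_gap: 0.502
finger_force: 0.0
time: 51.15
ee_pos: [0.6031, -0.231, 0.0787]
tcp_rot: [0.706, 0.709, -0.001, -0.002]
wrist_force: [-1.5, -0.2, 0.6]
finger_gap: 0.495
finger_force: 0.0
(np.float64(0.627), np.float64(0.0158), 28.0, 1111, 246, 189)
(np.float64(0.6095), np.float64(-0.1409), 15.7, 585, 313, 194)
(np.float64(0.6022), np.float64(-0.2317), 15.4, 402, 351, 196)
turn 0.0031 shift [ 0.0005 -0.0023  0.058 ] tilt [-0.0022  0.0001]
```

```bash
python3 shift.py '[[0.0005,-0.002,0.03,0.003,0.5],[0,0,0.0275,0,0.5],[0,0,0,0,0.5],[0,0,0,0,0.2],[0,0,0,0,0],[0,0,0,0,0],[0,0,0,0,0]]'
python3 shift.py '[[0,0,-0.04,0,0],[0,0,-0.035,0,0],[0.03,-0.03,0,0,0],[0.043,-0.03,0,0,0],[0.043,-0.03,0,0,0],[0.043,-0.03,0,0,0],[0.043,-0.016,0,0,0],[0.043,0,0,0,0]]'
python3 shift.py '[[0,0,0,0,0],[0,0,0,0,0]]'
python3 -c "
from h import *
go(.466,.017,.034,np.pi/2)"
```

```text
time: 52.08
ee_pos: [0.6044, -0.2332, 0.0251]
tcp_rot: [0.707, 0.707, 0.001, 0.002]
wrist_force: [1.2, -2.1, 5.9]
finger_gap: 0.283
finger_force: 59.8
time: 53.08
ee_pos: [0.4628, 0.0145, 0.0972]
tcp_rot: [0.707, 0.707, -0.002, -0.002]
wrist_force: [1.1, -0.9, -6.9]
finger_gap: 0.286
finger_force: 60.9
time: 53.32
ee_pos: [0.4655, 0.0132, 0.0977]
tcp_rot: [0.707, 0.708, -0.001, -0.001]
wrist_force: [0.3, -0.6, -5.6]
finger_gap: 0.28
finger_force: 60.9
turn 0.0013 shift [0.0039 0.0006 0.0637] tilt [-0.0021 -0.0004]
```

```bash
python3 shift.py '[[0.004,0,0.04,0,0],[0,0,0.018,0,0],[0,0,0.005,0,0],[0,0,0.0015,0,0],[0,0,0,0,0],[0,0,0,0,0.42],[0,0,-0.002,0,0.42],[0,0,0,0,0.42]]'
python3 shift.py '[[0,-0.005,0,0,0.42],[0,-0.005,0,0,0.42]]'
python3 shift.py '[[0,-0.005,0,0,0.42],[0,-0.005,0,0,0.42]]'
python3 shift.py '[[0,-0.005,0,0,0.42],[0,-0.005,0,0,0.42]]'
python3 shift.py '[[0,-0.005,0,0,0.42],[0,-0.005,0,0,0.42]]'
```

```text
time: 54.32
ee_pos: [0.4675, 0.0173, 0.0365]
tcp_rot: [0.707, 0.707, 0.001, 0.001]
wrist_force: [-0.2, 0.1, -0.5]
finger_gap: 0.417
finger_force: 0.0
time: 54.58
ee_pos: [0.4573, 0.0172, 0.036]
tcp_rot: [0.707, 0.707, 0.001, 0.001]
wrist_force: [1.4, -0.4, 1.0]
finger_gap: 0.422
finger_force: 1.0
time: 54.82
ee_pos: [0.4469, 0.0172, 0.0359]
tcp_rot: [0.707, 0.707, 0.0, 0.0]
wrist_force: [1.8, 0.8, 2.4]
finger_gap: 0.419
finger_force: 1.1
time: 55.08
ee_pos: [0.4365, 0.0172, 0.0357]
tcp_rot: [0.707, 0.707, 0.0, 0.0]
wrist_force: [2.1, -0.0, 2.3]
finger_gap: 0.416
finger_force: 1.1
time: 55.32
ee_pos: [0.4264, 0.0172, 0.0357]
tcp_rot: [0.707, 0.707, 0.0, 0.0]
wrist_force: [2.1, -0.9, 2.3]
finger_gap: 0.416
finger_force: 1.1
```

This one is clearly higher (about 2 N, finger 1.1 N). I'll do a gripped and pressed −x stroke to firm up the reading.

```bash
python3 shift.py '[[0,-0.004,0.001,0,0],[0,0,0,0,0],[0,0,0,0,0],[0,0,-0.005,0,0],[0,0.025,0,0,0],[0,0.02,0,0,0],[0,0,0.006,0,0],[0,0,0,0,0]]'
python3 shift.py '[[0,0,0.0015,0,0],[0,0,0,0,0]]'
python3 shift.py '[[0,-0.005,0,0,0],[0,-0.005,0,0,0]]'
python3 shift.py '[[0,-0.005,0,0,0],[0,-0.005,0,0,0]]'
python3 shift.py '[[0,-0.005,0,0,0],[0,-0.005,0,0,0]]'
python3 -c "
from h import *
cv2.imwrite('pics/s7.png',near())"
```

```text
time: 56.32
ee_pos: [0.4695, 0.0172, 0.0354]
tcp_rot: [0.707, 0.707, 0.002, 0.001]
wrist_force: [0.7, 0.4, 16.5]
finger_gap: 0.282
finger_force: 62.0
time: 56.58
ee_pos: [0.4696, 0.0172, 0.0353]
tcp_rot: [0.707, 0.707, 0.002, 0.001]
wrist_force: [-4.8, -0.0, 35.1]
finger_gap: 0.282
finger_force: 63.9
time: 56.82
ee_pos: [0.464, 0.0174, 0.0355]
tcp_rot: [0.707, 0.707, 0.005, 0.004]
wrist_force: [7.7, -0.2, 18.6]
finger_gap: 0.284
finger_force: 62.4
time: 57.08
ee_pos: [0.4543, 0.0175, 0.0355]
tcp_rot: [0.707, 0.707, 0.005, 0.004]
wrist_force: [7.6, -0.9, 20.7]
finger_gap: 0.279
finger_force: 62.5
time: 57.32
ee_pos: [0.4444, 0.0176, 0.0354]
tcp_rot: [0.707, 0.707, 0.005, 0.004]
wrist_force: [7.6, 0.7, 21.2]
finger_gap: 0.284
finger_force: 62.6
near x 0.4009
```

μ≈0.29 again, steady, against about 0.1 for the others. I'll put it tentatively in the red tray and test the last blank before deciding.

```bash
python3 shift.py '[[0,0,-0.05,0,0],[0,0,-0.04,0,0],[0.03,0,0,0,0],[0.045,0,0,0,0],[0.045,0,0,0,0],[0.045,0,0,0,0],[0.045,0,0,0,0],[0.045,0,0,0,0]]'
python3 shift.py '[[0.045,-0.005,0,0,0],[0.037,-0.005,0,0,0],[0,0,0,0,0],[0,0,0,0,0]]'
python3 -c "
from h import *
go(.432,.354,.032,np.pi/2);print(r.sense()['joint_pos'])"
```

```text
time: 58.38
ee_pos: [0.4347, 0.2718, 0.1204]
tcp_rot: [0.707, 0.707, -0.003, -0.0]
wrist_force: [0.8, 0.2, -5.2]
finger_gap: 0.28
finger_force: 62.0
time: 58.88
ee_pos: [0.4256, 0.352, 0.1205]
tcp_rot: [0.707, 0.707, -0.003, 0.0]
wrist_force: [0.2, 0.0, -5.1]
finger_gap: 0.279
finger_force: 61.9
turn 0.0007 shift [0.0023 0.0067 0.0884] tilt [-0.0035 -0.0039]
[-0.85964777  0.43812496  0.14892938  1.9026018  -0.08598155  0.81224164
 -0.66435821]
```

```bash
python3 shift.py '[[0.002,0.006,0.04,0,0],[0,0,0.035,0,0],[0,0,0.008,0,0],[0,0,0.003,0,0],[0,0,0.001,0,0],[0,0,0,0,0]]'
python3 shift.py '[[0,0,0.001,0,0],[0,0,0,0,0]]'
```

```text
time: 59.62
ee_pos: [0.4343, 0.3567, 0.0364]
tcp_rot: [0.707, 0.707, 0.001, 0.0]
wrist_force: [0.3, 0.2, -5.1]
finger_gap: 0.283
finger_force: 61.7
time: 59.88
ee_pos: [0.4336, 0.3563, 0.0345]
tcp_rot: [0.707, 0.707, 0.0, -0.0]
wrist_force: [-0.4, 0.1, -5.4]
finger_gap: 0.282
finger_force: 61.7
```

```bash
python3 shift.py '[[0,0,0.001,0,0],[0,0,0.001,0,0],[0,0,0,0,0],[0,0,0,0,0.5],[0,0,0,0,0.5],[0,0,-0.05,0,0.5],[0,0,-0.04,0,0.5],[-0.045,0.01,0,0,0.5]]'
python3 shift.py '[[-0.05,0.018,0,0,0.5],[-0.05,0.018,0,0,0.5],[-0.05,0.018,0,0,0.5],[-0.05,0.018,0,0,0.5],[-0.05,0.018,0,0,0.5],[-0.05,0.018,0,0,0.5],[-0.05,0.018,0,0,0.5],[-0.05,0.018,0,0,0.5]]'
python3 shift.py '[[-0.05,0.018,0,0,0.5],[0,0,0,0,0.5],[0,0,0,0,0.5]]'
python3 -c "
from h import *
for b in blanks():print(b)
go(.609,-.141,.022,np.pi/2)"
```

```text
time: 60.88
ee_pos: [0.4454, 0.317, 0.1263]
tcp_rot: [0.705, 0.71, 0.005, -0.0]
wrist_force: [-0.1, -0.6, -0.1]
finger_gap: 0.5
finger_force: 0.0
time: 61.88
ee_pos: [0.5887, -0.0904, 0.1226]
tcp_rot: [0.707, 0.707, 0.0, 0.0]
wrist_force: [0.3, 0.2, 0.3]
finger_gap: 0.503
finger_force: 0.0
time: 62.25
ee_pos: [0.6056, -0.1385, 0.122]
tcp_rot: [0.707, 0.707, 0.0, -0.0]
wrist_force: [-0.8, 0.4, -0.3]
finger_gap: 0.501
finger_force: 0.0
(np.float64(0.6258), np.float64(0.0158), 27.8, 1113, 246, 190)
(np.float64(0.6023), np.float64(-0.3607), 15.7, 566, 406, 194)
(np.float64(0.6128), np.float64(-0.1242), 12.9, 164, 306, 193)
(np.float64(0.4642), np.float64(-0.36), 31.2, 1246, 412, 253)
(np.float64(0.432), np.float64(0.3595), 16.3, 591, 97, 277)
turn 0.0016 shift [-0.0039  0.0034  0.1   ] tilt [-0.0004  0.0012]
```

```bash
python3 shift.py '[[-0.002,0.003,0.05,0,0.5],[0,0,0.035,0,0.5],[0,0,0.0145,0,0.5],[0,0,0,0,0.5],[0,0,0,0,0.2],[0,0,0,0,0],[0,0,0,0,0],[0,0,0,0,0]]'
python3 shift.py '[[0,0,-0.04,0,0],[0,0,-0.035,0,0],[0,-0.05,0,0,0],[0,-0.05,0,0,0],[0.04,-0.042,0,0,0],[0.04,0,0,0,0],[0.04,0,0,0,0],[0.038,0,0,0,0]]'
python3 shift.py '[[0,0,0,0,0],[0,0,0,0,0]]'
python3 - <<'E'
from h import *
go(.466,.017,.034,np.pi/2)
p,d=r.read_camera('top');cv2.imwrite("pics/top8.png",p);cv2.imwrite("pics/c8.png",cv2.resize(p[150:310,340:450],None,fx=4,fy=3.7))
E
```

```text
time: 63.3
ee_pos: [0.6108, -0.1407, 0.0246]
tcp_rot: [0.707, 0.707, 0.001, 0.001]
wrist_force: [1.4, 0.6, 5.8]
finger_gap: 0.284
finger_force: 59.8
time: 64.3
ee_pos: [0.4654, 0.0181, 0.0975]
tcp_rot: [0.707, 0.707, -0.001, -0.0]
wrist_force: [0.5, -0.5, -4.7]
finger_gap: 0.285
finger_force: 61.0
time: 64.55
ee_pos: [0.4658, 0.0165, 0.0974]
tcp_rot: [0.707, 0.707, -0.001, -0.0]
wrist_force: [0.2, -1.1, -4.6]
finger_gap: 0.28
finger_force: 61.0
turn 0.0004 shift [0.0005 0.0003 0.0634] tilt [-0.0014 -0.0007]
```

View pics/c8.png

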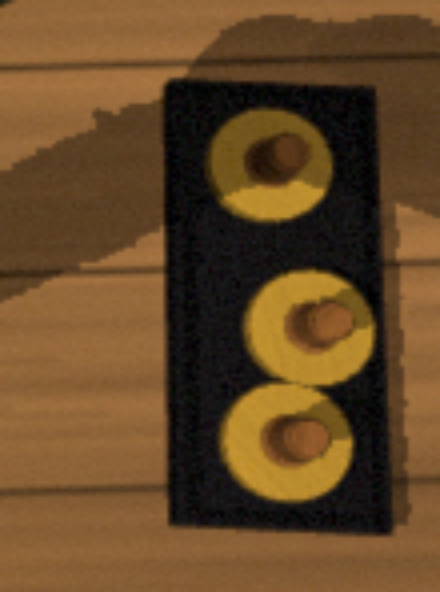

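The black tray's middle blank has been knocked towards the wall, to crop (310,328). It's still inside; I'll recheck it later. Now I test the last blank.

```bash
python3 shift.py '[[0.0005,0,0.04,0,0],[0,0,0.018,0,0],[0,0,0.005,0,0],[0,0,0.0015,0,0],[0,0,0,0,0],[0,0,0,0,0.42],[0,0,-0.002,0,0.42],[0,0,0,0,0.42]]'
python3 shift.py '[[0,-0.005,0,0,0.42],[0,-0.005,0,0,0.42]]'
python3 shift.py '[[0,-0.005,0,0,0.42],[0,-0.005,0,0,0.42]]'
python3 shift.py '[[0,-0.005,0,0,0.42],[0,-0.005,0,0,0.42]]'
python3 shift.py '[[0,-0.005,0,0,0.42],[0,-0.005,0,0,0.42]]'
```

```text
time: 65.6
ee_pos: [0.4675, 0.0178, 0.0359]
tcp_rot: [0.707, 0.707, 0.001, 0.0]
wrist_force: [-0.4, 0.2, 0.6]
finger_gap: 0.419
finger_force: 0.0
time: 65.85
ee_pos: [0.4572, 0.0177, 0.0355]
tcp_rot: [0.707, 0.707, 0.001, 0.001]
wrist_force: [2.4, 0.0, 1.4]
finger_gap: 0.421
finger_force: 0.9
time: 66.1
ee_pos: [0.4468, 0.0177, 0.0354]
tcp_rot: [0.707, 0.707, 0.0, 0.0]
wrist_force: [2.4, 0.4, 2.0]
finger_gap: 0.417
finger_force: 0.9
time: 66.35
ee_pos: [0.4364, 0.0177, 0.0352]
tcp_rot: [0.707, 0.707, 0.0, 0.0]
wrist_force: [2.3, 0.1, 0.9]
finger_gap: 0.421
finger_force: 0.9
time: 66.6
ee_pos: [0.4264, 0.0177, 0.0352]
tcp_rot: [0.707, 0.707, 0.0, -0.0]
wrist_force: [2.2, 0.0, 1.0]
finger_gap: 0.419
finger_force: 1.0
```

Also high (2.3 N, finger 1.0 N). There are two clear groups: blanks 1, 4 and 5 are high (rough), blanks 2 and 3 low (polished). This one goes to red slot 2.

```bash
python3 shift.py '[[0,-0.004,0.001,0,0],[0,0,0,0,0],[0,0,0,0,0],[0,0,0,0,0],[0,0,-0.05,0,0],[0,0,-0.04,0,0],[0.03,0.01,0,0,0],[0.045,0.014,0,0,0]]'
python3 shift.py '[[0.045,0.014,0,0,0],[0.045,0.014,0,0,0],[0.045,0.014,0,0,0],[0.045,0.014,0,0,0],[0.045,0.014,0,0,0],[0.032,0,0,0,0],[0,0,0,0,0],[0,0,0,0,0]]'
python3 -c "
from h import *
go(.518,.350,.032,np.pi/2);near()"
```

```text
time: 67.6
ee_pos: [0.4448, 0.0916, 0.1236]
tcp_rot: [0.708, 0.706, -0.002, -0.001]
wrist_force: [0.5, -0.1, -5.3]
finger_gap: 0.282
finger_force: 61.1
time: 68.6
ee_pos: [0.5148, 0.3478, 0.1222]
tcp_rot: [0.707, 0.707, -0.003, -0.0]
wrist_force: [0.4, -0.4, -3.8]
finger_gap: 0.28
finger_force: 60.9
turn 0.0004 shift [0.0025 0.0035 0.0902] tilt [-0.0037 -0.0036]
near x 0.4009
```

```bash
python3 shift.py '[[0.002,0.002,0.04,0,0],[0,0,0.035,0,0],[0,0,0.01,0,0],[0,0,0.003,0,0],[0,0,0.002,0,0],[0,0,0.001,0,0],[0,0,0,0,0]]'
python3 shift.py '[[0,0,0.001,0,0],[0,0,0,0,0]]'
```

```text
time: 69.53
ee_pos: [0.519, 0.352, 0.034]
tcp_rot: [0.707, 0.707, 0.001, 0.0]
wrist_force: [0.9, 0.9, -5.1]
finger_gap: 0.282
finger_force: 60.7
time: 69.78
ee_pos: [0.5185, 0.3517, 0.0323]
tcp_rot: [0.707, 0.707, 0.0, -0.0]
wrist_force: [-0.1, 0.3, -4.8]
finger_gap: 0.283
finger_force: 60.7
```

```bash
python3 shift.py '[[0,0,0.001,0,0],[0,0,0.0005,0,0],[0,0,0,0,0],[0,0,0,0,0.5],[0,0,0,0,0.5],[0,0,-0.05,0,0.5],[0,0,-0.04,0,0.5],[-0.045,-0.01,0,0,0.5]]'
python3 shift.py '[[-0.055,-0.005,0,0,0.5],[-0.055,-0.005,0,0,0.5],[-0.055,-0.005,0,0,0.5],[-0.055,-0.005,0,0,0.5],[-0.055,-0.005,0,0,0.5],[-0.055,-0.005,0,0,0.5],[-0.055,-0.005,0,0,0.5],[-0.055,-0.005,0,0,0.5]]'
python3 - <<'E'
from h import *
go(.433,-.35,.035,np.pi/2)
p,d=r.read_camera("top");X=xyz(d,r.get_calibration("top"))
for q in comps((X[...,2]>.044)&(X[...,2]<.065),20):print(np.median(X[q],0).round(3),q.sum())
E
```

```text
time: 70.78
ee_pos: [0.5115, 0.3124, 0.125]
tcp_rot: [0.705, 0.709, 0.006, 0.0]
wrist_force: [1.0, -1.5, -0.4]
finger_gap: 0.499
finger_force: 0.0
time: 71.78
ee_pos: [0.4691, -0.1352, 0.1211]
tcp_rot: [0.707, 0.707, 0.0, 0.001]
wrist_force: [2.4, 0.5, 0.7]
finger_gap: 0.498
finger_force: 0.0
turn 0.0005 shift [-0.2148 -0.0362  0.0861] tilt [ 0.0016 -0.0002]
[ 0.737 -0.093  0.056] 99
[ 0.72  -0.186  0.053] 82
[ 0.601 -0.357  0.054] 106
[0.547 0.016 0.049] 247
[ 0.497 -0.37   0.053] 112
[0.515 0.348 0.053] 107
[ 0.429 -0.349  0.053] 111
[0.431 0.354 0.053] 115
```

```bash
python3 shift.py '[[-0.05,-0.012,0,0,0.5],[-0.05,-0.012,0,0,0.5],[-0.05,-0.012,0,0,0.5],[-0.05,-0.003,0,0,0.5],[-0.013,0,0.03,0,0.5],[0,0,0,0,0.5],[0,0,0,0,0.5]]'
python3 -c "
from h import *
go(.4297,-.3492,.029,np.pi/2)"
```

```text
time: 72.7
ee_pos: [0.4303, -0.3454, 0.091]
tcp_rot: [0.707, 0.708, 0.0, -0.0]
wrist_force: [0.9, 0.2, -0.0]
finger_gap: 0.498
finger_force: 0.0
turn 0.0013 shift [-0.0039 -0.0006  0.062 ] tilt [-0.      0.0007]
```

```bash
python3 shift.py '[[-0.004,-0.0005,0.04,0,0.5],[0,0,0.0215,0,0.5],[0,0,0,0,0.5],[0,0,0,0,0.2],[0,0,0,0,0],[0,0,0,0,0],[0,0,0,0,0]]'
python3 shift.py '[[0,0,-0.05,0,0],[0,0,-0.04,0,0],[0.035,0.005,0,0,0],[0.05,0.013,0,0,0],[0.05,0.013,0,0,0],[0.05,0.013,0,0,0],[0.05,0.013,0,0,0],[0.05,0.013,0,0,0]]'
python3 shift.py '[[0.05,0.013,0,0,0],[0.05,0.013,0,0,0],[0.05,0.013,0,0,0],[0.05,0.013,0,0,0],[0.05,0.013,0,0,0],[0.05,0.013,0,0,0],[0.05,0.013,0,0,0],[0.03,0.009,0,0,0]]'
python3 shift.py '[[0,0,0,0,0],[0,0,0,0,0]]'
python3 -c "
from h import *
go(.604,.345,.032,np.pi/2)"
```

```text
time: 73.58
ee_pos: [0.4312, -0.3504, 0.031]
tcp_rot: [0.707, 0.708, 0.001, 0.001]
wrist_force: [0.7, 2.7, 6.6]
finger_gap: 0.284
finger_force: 59.6
time: 74.58
ee_pos: [0.4987, -0.0639, 0.1192]
tcp_rot: [0.707, 0.707, -0.0, -0.0]
wrist_force: [1.3, -0.2, -4.6]
finger_gap: 0.282
finger_force: 61.2
time: 75.58
ee_pos: [0.5979, 0.3182, 0.1185]
tcp_rot: [0.706, 0.708, -0.0, -0.001]
wrist_force: [1.1, 0.3, -4.9]
finger_gap: 0.281
finger_force: 61.1
time: 75.82
ee_pos: [0.5984, 0.3132, 0.1183]
tcp_rot: [0.707, 0.707, -0.001, 0.0]
wrist_force: [-1.0, -0.7, -5.0]
finger_gap: 0.276
finger_force: 61.0
turn -0.0001 shift [0.032  0.0058 0.0862] tilt [-0.0016 -0.0023]
```

```bash
python3 shift.py '[[0.032,0.004,0,0,0],[0,0,0.04,0,0],[0,0,0.035,0,0],[0,0,0.006,0,0],[0,0,0.002,0,0],[0,0,0.001,0,0],[0,0,0,0,0]]'
python3 shift.py '[[0,0,0.001,0,0],[0,0,0,0,0]]'
```

```text
time: 76.7
ee_pos: [0.6041, 0.3472, 0.0368]
tcp_rot: [0.707, 0.707, 0.001, 0.0]
wrist_force: [0.1, -0.9, -5.4]
finger_gap: 0.285
finger_force: 60.7
time: 76.95
ee_pos: [0.6031, 0.3469, 0.0345]
tcp_rot: [0.707, 0.707, 0.0, 0.0]
wrist_force: [-0.4, -0.9, -5.4]
finger_gap: 0.282
finger_force: 60.7
```

```bash
python3 shift.py '[[0,0,0.001,0,0],[0,0,0.001,0,0],[0,0,0.001,0,0],[0,0,0,0,0]]'
python3 shift.py '[[0,0,0,0,0.5],[0,0,0,0,0.5],[0,0,-0.05,0,0.5],[0,0,-0.05,0,0.5],[-0.04,-0.04,0,0,0.5],[-0.05,-0.05,0,0,0.5],[-0.04,-0.05,-0.02,0,0.5],[-0.02,-0.03,-0.02,0,0.5]]'
python3 - <<'E'
from h import *
st()
p,d=r.read_camera("top");X=xyz(d,r.get_calibration("top"));cv2.imwrite("pics/top9.png",p)
for q in comps((X[...,2]>.044)&(X[...,2]<.065),20):print(np.median(X[q],0).round(3),q.sum())
print(blanks(pd=(p,d)))
s=near()
cv2.imwrite("pics/c9.png",np.hstack([cv2.resize(p[100:320,60:450],(500,282)),cv2.resize(s[200:300,200:340],(300,282))]))
E
```

```text
time: 77.45
ee_pos: [0.603, 0.3467, 0.0311]
tcp_rot: [0.707, 0.707, -0.0, -0.0]
wrist_force: [-0.0, -0.3, -4.5]
finger_gap: 0.283
finger_force: 61.3
time: 78.45
ee_pos: [0.4403, 0.203, 0.1704]
tcp_rot: [0.708, 0.707, -0.0, -0.0]
wrist_force: [0.6, -0.5, 0.3]
finger_gap: 0.504
finger_force: 0.0
78.45 [0.4403 0.203  0.1704] [ 0.58 -0.55  0.32] 0.504
[ 0.737 -0.093  0.056] 97
[ 0.722 -0.185  0.053] 80
[ 0.601 -0.357  0.053] 108
[0.605 0.345 0.053] 48
[0.548 0.016 0.05 ] 248
[ 0.497 -0.37   0.053] 112
[(np.float64(0.6258), np.float64(0.0158), 27.8, 1110, 246, 190), (np.float64(0.604), np.float64(-0.3618), 15.3, 501, 407, 193), (np.float64(0.6029), np.float64(0.3461), 14.9, 279, 106, 203), (np.float64(0.4973), np.float64(-0.3736), 16.4, 616, 416, 238)]
near x 0.3752
```

View pics/c9.png

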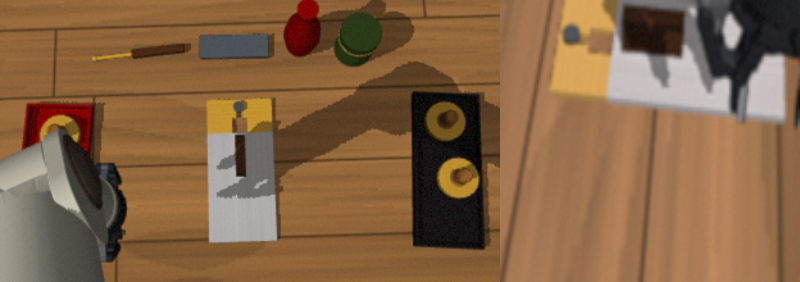

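```bash
python3 shift.py '[[-0.05,0,-0.03,0,0.5],[-0.05,0,-0.03,0,0.5],[-0.05,0,0,0,0.5],[-0.05,-0.02,0,0,0.5],[-0.05,-0.02,0,0,0.5],[-0.05,0,0,0,0.5],[0,0,0,0,0.5],[0,0,0,0,0.5]]'
python3 - <<'E'
from h import *
st()
p,d=r.read_camera("top");X=xyz(d,r.get_calibration("top"))
for q in comps((X[...,2]>.044)&(X[...,2]<.065),20):print(np.median(X[q],0).round(3),q.sum())
for b in blanks(pd=(p,d)):print(b)
s=near()
cv2.imwrite("pics/c10.png",np.hstack([cv2.resize(p[100:320,60:450],(500,282)),cv2.resize(s[200:300,200:340],(300,282))]))
E
```

```text
time: 79.55
ee_pos: [0.4033, -0.0945, 0.2302]
tcp_rot: [0.707, 0.707, 0.0, 0.0]
wrist_force: [0.7, -0.2, 0.3]
finger_gap: 0.499
finger_force: 0.0
79.55 [ 0.4033 -0.0945  0.2302] [ 0.68 -0.16  0.35] 0.499
[ 0.736 -0.092  0.056] 91
[ 0.721 -0.186  0.053] 83
[ 0.601 -0.357  0.053] 107
[0.599 0.342 0.053] 103
[0.547 0.016 0.05 ] 248
[ 0.497 -0.369  0.054] 113
[0.515 0.348 0.053] 107
[0.43  0.354 0.053] 115
(np.float64(0.627), np.float64(0.0158), 28.0, 1123, 246, 189)
(np.float64(0.6029), np.float64(-0.3608), 15.8, 546, 406, 194)
(np.float64(0.6022), np.float64(0.3472), 15.3, 525, 105, 204)
(np.float64(0.497), np.float64(-0.3733), 16.3, 538, 416, 239)
(np.float64(0.5157), np.float64(0.3509), 15.8, 552, 103, 241)
(np.float64(0.4316), np.float64(0.3582), 16.4, 591, 98, 278)
near x 0.4009
```

View pics/c10.png

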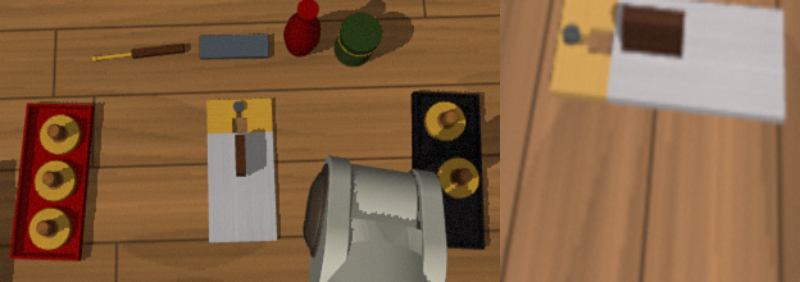

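The red tray holds three blanks and the black tray two, all flat (knob tops at z≈0.053). The stud is at the slot's end and the bystanders are untouched.

```bash
python3 -c "
from station import r
print(r.job_done())"
```

```text
the job is handed in; nothing more can be done
None
```

Job handed in: the plate is locked, three blanks judged rough are in the red tray and two judged polished are in the black. The split was clear, about 1.5–2.3 N free-push drag against 0.7 N, but "rough" came out at about 0.3 of the load rather than the stated 0.7–0.9. The plate slipped about 20 mm in its slot during the first drag test and was relocked, and one blank in the black tray was found moved from where I set it but still lies flat inside.

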